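# Catch the sugar blocks and nest the pans

### The arm

A 6-joint arm with a two-finger parallel gripper is mounted at the origin on the work surface. World frame = base frame: x ahead of the robot, y to its left, z up, the work surface at z = 0. Lengths are in mm, angles in degrees, forces in N, time in s.
With the tool pointing down it reaches from about 350 to 850 mm from the base axis. Payload 8.1 kg.
Tool frame: the origin (TCP) lies between the finger pads; the fingertips stand ahead of it and the grasp point (between the pads) lies 2 mm behind it (nose_length is the z of the fingertips in the tool frame, in mm); z points along the fingers, y is the direction in which the jaws open and shut (so a half turn about z gives the same grasp; the last joint's range is limited). The gripper opens to 85 mm and grips with 20 to 120 N. Pads are 22 mm wide; open, the fingers measure 114 mm over their backs; the gripper's body (76 mm by 85 mm) begins 54 mm behind the grasp point. The pads swing forward as they close: fully open they stand 13 mm farther back than shut.
Start: joints at [62.773, 7.471, 85.268, -0, 87.261, -4.893], TCP at [227.981, 555.004, 248.292] pointing down, gripper open.
Joint ranges: [-169.43, 169.43], [-51.17, 129.36], [1.28, 143.12], [-76.62, 256.62], [0, 156.53], [-152.29, 152.29]. Speed limits (degrees/s): [136.94, 136.94, 159.86, 180, 180, 180].

### API

Orientations are given as [roll, pitch, yaw] about the fixed x, y, z axes, in that order (R = Rz(yaw) Ry(pitch) Rx(roll)).
In Python, from bench import * gives the robot as it stands.
- The arm moves only by the tool jog_arm, never from a script. Its argument "plan" is a list of rows, each a list of 3 entries, a list of its own where there are three numbers: the turn, a rotation vector about the tool's x, y, z in degrees, then the shift along the tool's x, y, z in m, then the gripper's target within -1 to 1 (fully open at 1, half-way at 0, shut at -1). A call has 1 to 12 rows; each row is the pose to reach, as a shift and turn from the pose commanded when the call began, along the tool's axes at that moment; what a row does not reach only later rows make up. A row lasts 1/8 s, in which the tool goes at most 62.5 mm and 10.7 degrees, less where a joint would pass 70% of its speed; a pose out of reach is approached as far as the arm can. A call with a gripper value outside its range is refused whole. The fingers move at their own pace and stop on an object; "force" is the grip in N (left out, the last holds). Time passes only in rows, so rows that repeat a pose let the fingers close. It gives the time, the measured TCP pose, the force and the opening at its end, in the units of the state.
- sense(): the state, without advancing time (a new reading comes with each control period).
- snapshot(name): name is "scene" or "top" or "wrist"; returns (picture, depth): 400x640x3 uint8, blue, green, red; 400x640 float32, mm along the optical axis (not along the pixel's ray), 0 where there is no reading.
- camera_info(name): a dict with "fov_y" (degrees; the focal length in pixels is half the picture's height over the tangent of half this angle, whatever the lens; pixels are square), "cx", "cy" (the principal point, pixels), "origin" and "orientation" of the camera in the world. Camera axes: x right, y down, z forward; pixel columns grow to the right and rows downward; lengths in mm; the calibration is good to about 2 mm. A picture is of the moment at which its call begins: read the wrist's pose just before it. camera_info takes no time and is no camera call; for the wrist camera it gives the pose at the moment of the call.
- hand_in(): hands the job in, once; it reports no verdict.
The state is a dict: "time": time; "joint_pos": joint angles; "qd": joint speeds; "joint_efforts": joint torques, N m; "tool_pos": TCP position; "tcp_rot": TCP orientation; "ft_force": force on the tool from outside, world axes, zero at the start; "wrist_torque": the same for the moment, N m; "finger_gap": finger opening in mm.
Only numpy, scipy, OpenCV 4.12 (cv2) and the standard library are available. Lean on these libraries where they do the work, as an engineer would, in place of code of your own. Each camera call takes 0.05 s, during which the arm holds its last target.

### The job

Gather all the palm sugar in the smallest steel pan: hold that pan up under the lip of the store chute so that its rim lifts the gate by the bar below, catch the blocks that slide out and let the gate fall shut again, and put in the loose blocks lying on the ledge too. Nest all the pans that are out, in size order one inside the other, each resting level on the floor of the next, with the biggest at the bottom standing near the middle of the round cork mat and the filled smallest one on top. Leave the lanterns, the mug and the comb alone.

Things in the scene. Friction and masses are not known exactly. Their poses are not given: they have to be found in the camera images.
- pan1: loose round steel pan, smallest and deepest of a set of four (always there); 104 mm across the rim, 94 across the foot, 80 high, wall 3, floor 4 thick, about 90 g. A straight bar handle, 14 wide and 10 high, top flush with the rim, reaches 56 mm out from the rim. Origin: centre of the underside; z up, +x along the handle
- pan1_grip (a point): centre of pan1's handle bar where it is best gripped: 84 mm from the pan's axis along its +x, 75 mm above its underside
- pan2: loose round steel pan, second smallest of a set of four (one of pan2, pan3, pan4 may be absent: None); 122 mm across the rim, 112 across the foot, 70 high, wall 3, floor 4 thick, about 110 g. A straight bar handle, 14 wide and 10 high, top flush with the rim, reaches 56 mm out from the rim. Origin: centre of the underside; z up, +x along the handle
- pan2_grip (a point): centre of pan2's handle bar where it is best gripped: 93 mm from the pan's axis along its +x, 65 mm above its underside
- pan3: loose round steel pan, third in size of a set of four (one of pan2, pan3, pan4 may be absent: None); 140 mm across the rim, 130 across the foot, 60 high, wall 3, floor 4 thick, about 130 g. A straight bar handle, 14 wide and 10 high, top flush with the rim, reaches 56 mm out from the rim. Origin: centre of the underside; z up, +x along the handle
- pan3_grip (a point): centre of pan3's handle bar where it is best gripped: 102 mm from the pan's axis along its +x, 55 mm above its underside
- pan4: loose round steel pan, largest and shallowest of a set of four (one of pan2, pan3, pan4 may be absent: None); 158 mm across the rim, 148 across the foot, 50 high, wall 3, floor 4 thick, about 150 g. A straight bar handle, 14 wide and 10 high, top flush with the rim, reaches 56 mm out from the rim. Origin: centre of the underside; z up, +x along the handle
- pan4_grip (a point): centre of pan4's handle bar where it is best gripped: 111 mm from the pan's axis along its +x, 45 mm above its underside
- chute: fixed wooden chute on a stand: open-topped slippery channel 58 mm wide, walls 34, floor 200 long tilted 28 degrees. Origin: on the ledge below the lip (floor's lower end, 180 mm up); +x level, pointing uphill: pieces slide off towards -x. Stand begins 50 mm uphill of the lip; free space below and before the lip. With the gate up, blocks leave within about 1 s at up to 1 m/s
- chute_lip (a point): middle of the lip, the lower edge of the chute's floor, 180 mm above the ledge; axes as the chute's
- gate (a joint): height of the chute's steel lifting gate, m: 0 shut, 0.040 fully up. Plate across the channel 8 mm uphill of the lip; blocks pass when above 0.033. 90 g, slides freely straight up, falls shut by itself when not held up. Two arms outside the channel join it to the lift bar below. Raised, its top is 104 mm above the lip
- gate_bar (a point): middle of the underside of the gate's lift bar (96 mm long across the chute, 18 wide, 8 thick), which hangs below the chute: gate shut, 50 mm below the lip and 12 mm uphill of it; it rises with the gate. The rim of a pan raised from below pushes it up, with the pan's mouth under the lip (pan axis about 28 mm downhill of the lip for pan1). Axes as the chute's
- block1: loose brown block of hard, slippery palm sugar, 28 x 38 x 22 mm (x, y, z), about 27 g, edges rounded; one of the three (block1 lowest) that start in the chute behind the gate, 38 mm side across it. Origin: centre of its underside (28 x 38 mm face)
- block2: loose brown block of hard, slippery palm sugar, 28 x 38 x 22 mm (x, y, z), about 27 g, edges rounded; one of the three (block1 lowest) that start in the chute behind the gate, 38 mm side across it. Origin: centre of its underside (28 x 38 mm face)
- block3: loose brown block of hard, slippery palm sugar, 28 x 38 x 22 mm (x, y, z), about 27 g, edges rounded; one of the three (block1 lowest) that start in the chute behind the gate, 38 mm side across it. Origin: centre of its underside (28 x 38 mm face)
- block4: loose brown block of hard, slippery palm sugar, 28 x 38 x 22 mm (x, y, z), about 27 g, edges rounded; starts lying flat on the ledge; two or all three of block4, block5, block6 are there (absent: None). Origin: centre of its underside (28 x 38 mm face)
- block5: loose brown block of hard, slippery palm sugar, 28 x 38 x 22 mm (x, y, z), about 27 g, edges rounded; starts lying flat on the ledge; two or all three of block4, block5, block6 are there (absent: None). Origin: centre of its underside (28 x 38 mm face)
- block6: loose brown block of hard, slippery palm sugar, 28 x 38 x 22 mm (x, y, z), about 27 g, edges rounded; starts lying flat on the ledge; two or all three of block4, block5, block6 are there (absent: None). Origin: centre of its underside (28 x 38 mm face)
- mat: fixed round cork mat, 190 mm across and 6 mm thick, on the ledge. Origin: centre of its underside
- lantern1: green plastic solar lantern, 80 mm across, about 150 mm high, loose; bystander. Origin: centre of the underside
- lantern2: second green solar lantern like the first; bystander
- mug: stainless steel mug, 76 mm across and 85 mm high, loose; bystander. Origin: centre of the underside
- comb: red plastic comb 150 mm long lying flat, loose; bystander. Origin: centre of the underside
Mind the look-alikes: they are no part of the job. Leave any purple look-alike of the pan2 alone.

How it is judged (in metres and radians):
On the way:
1. the smallest pan, held clear of the ledge with its mouth under the lip, has the gate raised (value of joint gate above 0.012 m and height (world z) of pan1 above 0.04 m and horizontal distance between pan1 and chute_lip below 0.06 m), for 0.1 s.
At the end, for the whole second after the job is handed in: All blocks in the smallest pan (within 52 mm of its axis). Each pan inside every larger one present (axes within 30 mm, underside 2 to 20 mm above the larger one's), upright within 0.12 rad, within 60 mm of the mat's centre, smallest underside below 32 mm; gate below 6 mm; all at rest, released (horizontal distance between each of block1, block2, block3, block4, block5, block6 and pan1 below 0.052 m and z of block1 in the frame of pan1 between 0 and 0.11 m and linear speed of each of block1, block2, block3, block4, block5, block6, pan1, pan2, pan3, pan4 below 0.03 m/s and z of block2 in the frame of pan1 between 0 and 0.11 m and z of block3 in the frame of pan1 between 0 and 0.11 m and z of block4 in the frame of pan1 between 0 and 0.11 m and z of block5 in the frame of pan1 between 0 and 0.11 m and z of block6 in the frame of pan1 between 0 and 0.11 m and angle between each of pan1, pan2, pan3, pan4's own z axis and vertical below 0.12 rad and horizontal distance between each of pan1, pan2, pan3, pan4 and mat below 0.06 m and horizontal distance between pan1 and pan2 below 0.03 m and z of pan1 in the frame of pan2 between 0.002 and 0.02 m and horizontal distance between each of pan1, pan2 and pan3 below 0.03 m and z of pan1 in the frame of pan3 between 0.002 and 0.02 m and horizontal distance between each of pan1, pan2, pan3 and pan4 below 0.03 m and z of pan1 in the frame of pan4 between 0.002 and 0.02 m and z of pan2 in the frame of pan3 between 0.002 and 0.02 m and z of pan2 in the frame of pan4 between 0.002 and 0.02 m and z of pan3 in the frame of pan4 between 0.002 and 0.02 m and height (world z) of pan1 below 0.032 m and value of joint gate below 0.006 m); the robot touches nothing.
It fails at once if the lantern1 is pushed more than 40 mm (distance of lantern1 from where it was at the start of the episode above 0.04 m).
It fails at once if the lantern2 is pushed more than 40 mm (distance of lantern2 from where it was at the start of the episode above 0.04 m).
It fails at once if the mug is pushed more than 40 mm (distance of mug from where it was at the start of the episode above 0.04 m).
It fails at once if the comb is pushed more than 40 mm (distance of comb from where it was at the start of the episode above 0.04 m).
Of block4, block5, block6 only 2 to 3 are there at a start; the rules pass over those that are not, and their reading is None.
Of pan2, pan3, pan4 only 2 to 3 are there at a start; the rules pass over those that are not, and their reading is None.
At some moment in a run one of pan2, pan3, pan4 may be knocked a few centimetres aside while the robot is not near it.
It also fails if it takes over 210 s, if anything falls off the work surface, if the arm or the gripper's body presses on something with over 40 N, if the wrist force passes 120 N, or if a joint passes its speed limit or range.

## Working session

There is one attempt and no reset: what is moved stays moved. The work goes in short steps, Python scripts to look and compute and a tool call to move; the robot and the scene stay as the last step left them, time stands still between calls to the robot, and variables do not carry over. Pictures are saved under pics/ and viewed, and the job is handed in when it is done.

Besides the shell and the picture viewer there is one more tool, called as name(argument=value, ...) on one line, values as JSON. jog_arm: Moves the arm, as the interface text tells. Its arguments: {"type":"object","properties":{"plan":{"type":"array","items":{"type":"array"}},"force":{"type":"number"}},"required":["plan"]}

```bash
ls -la; mkdir -p pics; python3 - <<'E'
from bench import *
import cv2, numpy as np
print(sense())
for n in("scene","top","wrist"):
    p,d=snapshot(n); cv2.imwrite(f"pics/{n}0.png",p); np.save(f"pics/{n}0.npy",d); print(n,camera_info(n))
E
```

```text
total 12
drwxr-xr-x  3 agent agent 4096 Dec  6 12:13 .
drwxr-xr-x 23 root  root  4096 Dec  6 12:13 ..
drwxr-xr-x  2 agent agent 4096 Dec  6 12:13 pics
{'time': 0.0, 'joint_pos': array([ 6.27745593e+01,  7.51791026e+00,  8.53311041e+01, -2.98792876e-04,
        8.72638771e+01, -4.89244459e+00]), 'qd': array([ 0.09140427,  0.05281514, -0.04851444,  0.00111742,  0.02478954,
        0.10553607]), 'joint_efforts': array([-1.58286326e-03, -5.69399607e+01, -5.00541544e+01, -5.22487899e-04,
        1.51164655e-02,  7.28510508e-05]), 'tool_pos': array([227.71628689, 554.51482917, 247.19773416]), 'tcp_rot': array([-1.79887494e+02, -9.33066418e-03,  1.57667009e+02]), 'ft_force': array([ 0.46052143, -0.32770957,  0.1140712 ]), 'wrist_torque': array([ 0.06718044, -0.00828165,  0.00879404]), 'finger_gap': 85.09584083537405}
scene {'fov_y': 50.3644198403016, 'cx': 319.2013353160019, 'cy': 198.6554870681657, 'origin': array([ 1149.84679388, -1049.14666894,   923.40545695]), 'orientation': array([-1.22969791e+02,  8.04198366e-02,  3.17097646e+01])}
top {'fov_y': 43.19118542291068, 'cx': 317.9541084086459, 'cy': 201.99658240114277, 'origin': array([ 375.9324352 ,  -20.94307693, 1494.14323342]), 'orientation': array([-173.00598046,    1.05799868,  -90.7619591 ])}
wrist {'fov_y': 66.92506411967881, 'cx': 316.8648798532739, 'cy': 196.36237377404802, 'origin': array([161.03371781, 582.47586988, 374.45203348]), 'orientation': array([1.63807193e+02, 8.04845421e-02, 6.76846672e+01])}
```

View pics/top0.png

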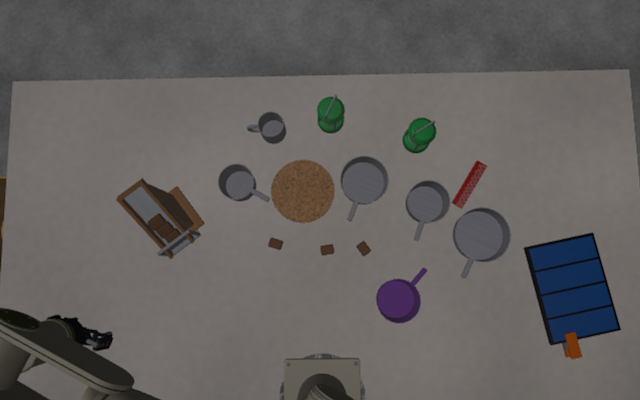

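View pics/scene0.png

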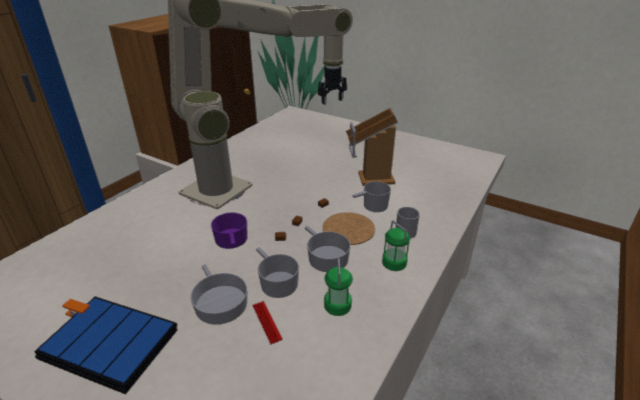

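View pics/wrist0.png

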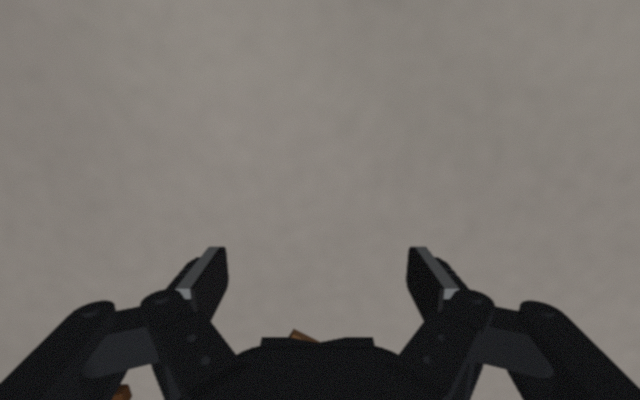

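The top view shows pan1 (237,182), pan3? (363,181), pan2? (428,201), pan4 (481,235), the mat (302,191), loose blocks at (276,243), (327,249) and (363,248), and the chute at (160,225). Next I measure these from depth.

```bash
cat > h.py <<'E'
from bench import *
import cv2, numpy as np
from scipy.spatial.transform import Rotation as R
from scipy.optimize import least_squares
def cam(n):
    c=camera_info(n); f=200/np.tan(np.radians(c['fov_y']/2))
    return f,c['cx'],c['cy'],np.array(c['origin']),R.from_euler('xyz',c['orientation'],degrees=True).as_matrix()
def cloud(n,d,c=None):
    f,cx,cy,o,M=c or cam(n)
    v,u=np.mgrid[0:400,0:640]
    P=np.stack([(u-cx)/f*d,(v-cy)/f*d,d],-1)@M.T+o
    P[d<=0]=np.nan
    return P
def proj(n,p,c=None):
    f,cx,cy,o,M=c or cam(n); q=(np.atleast_2d(p)-o)@M
    return np.stack([q[:,0]/q[:,2]*f+cx,q[:,1]/q[:,2]*f+cy],-1)
def ray(n,u,v,z,c=None):
    f,cx,cy,o,M=c or cam(n); w=M@np.array([(u-cx)/f,(v-cy)/f,1]); return o+w*(z-o[2])/w[2]
def circ(P,r=None):
    c0=P.mean(0)
    fn=lambda x:np.hypot(P[:,0]-x[0],P[:,1]-x[1])-x[2]
    s=least_squares(fn,[c0[0],c0[1],r or 60],loss='soft_l1',f_scale=1.5)
    return s.x,np.sqrt(np.mean(s.fun**2))
def top(name=None):
    p,d=snapshot('top')
    if name: cv2.imwrite(f'pics/{name}.png',p)
    return p,d
E
python3 - <<'E'
from h import *
d=np.load('pics/top0.npy'); p=cv2.imread('pics/top0.png')
P=cloud('top',d)
z=P[...,2]
print('table z',[np.round(P[v,u],1) for u,v in((300,120),(220,300),(450,330),(560,200))])
# pans
for nm,(u,v),w,H in (('pan1',(238,182),26,80),('A',(363,181),30,50),('B',(428,201),27,50),('C',(481,235),34,50),('purple',(398,300),28,60)):
    sub=P[v-w:v+w,u-w:u+w].reshape(-1,3); sub=sub[np.isfinite(sub[:,2])]
    zt=np.percentile(sub[:,2],99); 
    rim=sub[sub[:,2]>zt-6]
    c,e=circ(rim); print(nm,'ztop',zt.round(1),'n',len(rim),c.round(1),round(e,2), 'zcentre',P[v,u].round(1))
for u,v in((276,243),(327,249),(363,248),(302,191)): print(u,v,P[v,u].round(1))
s=cv2.resize(p[170:270,100:240],None,fx=5,fy=5,interpolation=cv2.INTER_CUBIC); cv2.imwrite('pics/c1.png',s)
s=cv2.resize(p[140:290,220:380],None,fx=4.5,fy=4.5,interpolation=cv2.INTER_CUBIC); cv2.imwrite('pics/c2.png',s)
s=cv2.resize(p[140:290,335:520],None,fx=4,fy=4,interpolation=cv2.INTER_CUBIC); cv2.imwrite('pics/c3.png',s)
E
```

```text
table z [array([809.9,  55.2,   6.5]), array([ 2.757e+02,  2.942e+02, -2.000e-01]), array([ 182.7, -370.9,   -0.9]), array([ 554.7, -712.2,   -2.4])]
pan1 ztop 83.8 n 183 [612.2 233.7  52.3] 11.83 zcentre [623.1 242.7   4.5]
A ztop 63.0 n 190 [ 616.2 -127.8   68.4] 7.2 zcentre [ 619.9 -131.     5. ]
B ztop 73.4 n 165 [ 549.5 -307.3   59.5] 5.74 zcentre [ 556.7 -321.1    6.9]
C ztop 54.6 n 226 [ 454.7 -459.1   77.9] 17.02 zcentre [ 453.9 -470.3   11.2]
purple ztop 73.9 n 200 [ 277.4 -215.9   60.9] 12.47 zcentre [ 269.9 -223.5    6. ]
276 243 [438.8 128.2  15.9]
327 249 [419.  -20.6  25.5]
363 248 [ 420.5 -125.    21.7]
302 191 [591.9  50.9  10.9]
```

View pics/c1.png

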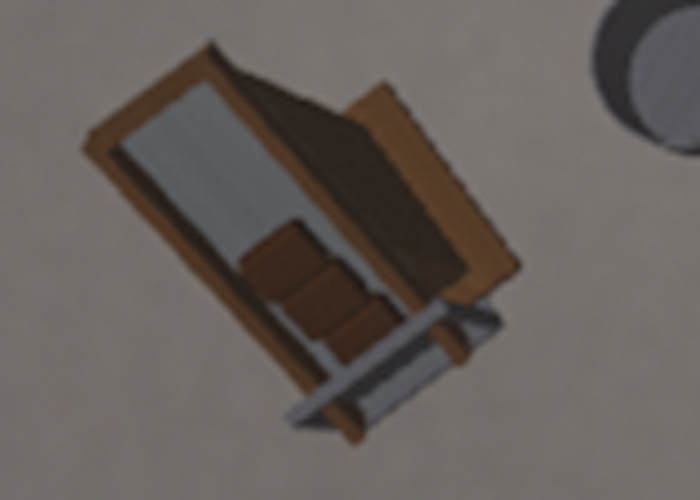

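View pics/c2.png

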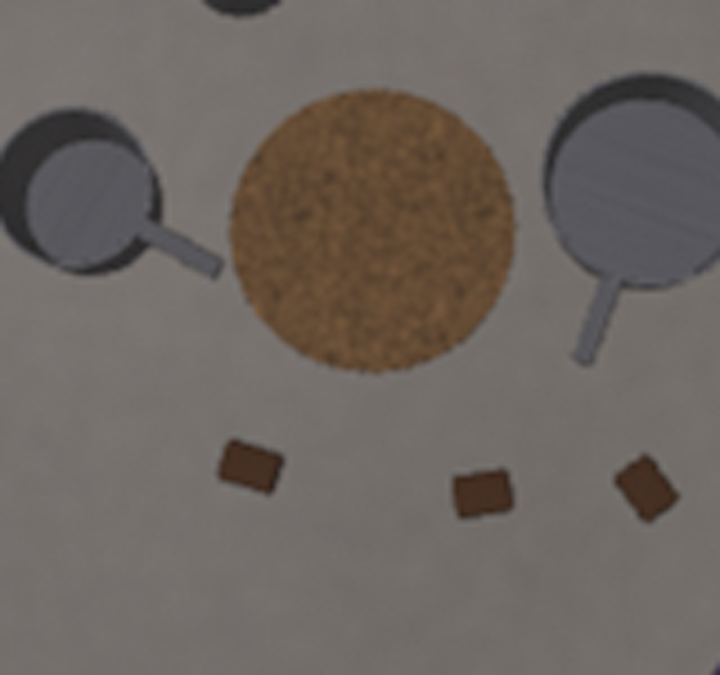

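View pics/c3.png

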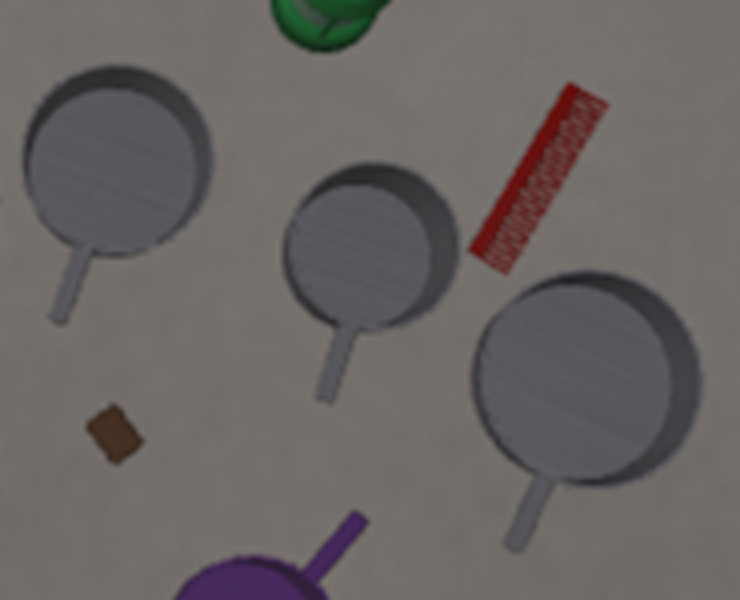

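```bash
cat >> h.py <<'E'
HT={1:80,2:70,3:60,4:50}; RR={1:52,2:61,3:70,4:79}; FR={1:47,2:56,3:65,4:74}
def sil(k,x,y,phi,c,z0=0,s=4):
    H=HT[k];r=RR[k]; a=np.linspace(0,2*np.pi,80)
    m=np.zeros((400*s,640*s),np.uint8)
    def poly(pts):
        q=proj('top',pts,c); cv2.fillPoly(m,[np.round((q+0.5)*s).astype(np.int32)],1)
    for rr,z in ((r,z0+H),(FR[k],z0)):
        poly(np.stack([x+rr*np.cos(a),y+rr*np.sin(a),z+0*a],-1))
    ph=np.radians(phi); e=np.array([np.cos(ph),np.sin(ph)]); n=np.array([-e[1],e[0]])
    for z in (z0+H,):
        pts=[np.r_[np.array([x,y])+e*t+n*w,z] for t,w in((r-10,-7),(r+56,-7),(r+56,7),(r-10,7))]
        poly(np.array(pts))
    return cv2.resize(m.astype(np.float32),(640,400),interpolation=cv2.INTER_AREA)
def fitpan(k,mask,x,y,phi,c,z0=0):
    from scipy.optimize import minimize
    def cost(t):
        return np.abs(sil(k,t[0],t[1],t[2],c,z0)-mask).sum()
    # restrict to window
    q=proj('top',[[x,y,30]],c)[0]; W=np.zeros((400,640)); u,v=int(q[0]),int(q[1]); W[max(0,v-70):v+70,max(0,u-70):u+70]=1
    mask=mask*W
    sx=np.array([[x,y,phi],[x+12,y,phi],[x,y+12,phi],[x,y,phi+12]])
    s=minimize(cost,sx[0],method='Nelder-Mead',options=dict(initial_simplex=sx,xatol=.1,fatol=.2,maxiter=200))
    return s.x,s.fun
def panmask(p,u,v,rad=75):
    """gray-steel vs table"""
    lab=cv2.cvtColor(p,cv2.COLOR_BGR2LAB).astype(float)
    x0,x1,y0,y1=max(0,u-rad),u+rad,max(0,v-rad),v+rad
    med=np.median(lab[y0:y1,x0:x1].reshape(-1,3),0)
    d=np.abs(lab-med); m=((d[...,0]>12)|(d[...,2]>3.5)|(d[...,1]>4)).astype(np.uint8)
    n,l,st,_=cv2.connectedComponentsWithStats(m)
    # component holding most near centre
    ids=l[v-12:v+13,u-12:u+13]; ids=ids[ids>0]
    mm=(l==np.bincount(ids).argmax()).astype(np.uint8)
    f=mm.copy(); cs,_=cv2.findContours(mm,cv2.RETR_EXTERNAL,cv2.CHAIN_APPROX_NONE); cv2.drawContours(f,cs,-1,1,-1)
    return f.astype(np.float32)
E
python3 - <<'E'
from h import *
p=cv2.imread('pics/top0.png'); d=np.load('pics/top0.npy'); c=cam('top'); P=cloud('top',d,c)
# table plane
sel=(P[...,2]<12)&(P[...,2]>-12); lab=cv2.cvtColor(p,cv2.COLOR_BGR2LAB).astype(int)
med=np.median(lab[100:280,240:520].reshape(-1,3),0); sel&=(np.abs(lab-med).max(-1)<5)
Q=P[sel]; A=np.c_[Q[:,:2],np.ones(len(Q))]; print('plane',np.linalg.lstsq(A,Q[:,2],rcond=None)[0],len(Q),(Q[:,2]).std())
from bench import *
vis=p.copy()
for k,u,v,x,y in((1,238,182,612,234),(3,363,181,616,-128),(2,428,201,549,-307),(4,481,235,455,-459)):
    m=panmask(p,u,v); 
    t,f=fitpan(k,m,x,y,{1:230}.get(k,158),c); print(k,t.round(1),round(f,1),m.sum())
    s=sil(k,*t,c); cs,_=cv2.findContours((s>.5).astype(np.uint8),cv2.RETR_EXTERNAL,cv2.CHAIN_APPROX_NONE); cv2.drawContours(vis,cs,-1,(0,255,0),1)
cv2.imwrite('pics/fit0.png',cv2.resize(vis[140:290,200:520],None,fx=2.5,fy=2.5,interpolation=cv2.INTER_NEAREST))
# mat & blocks
hsv=cv2.cvtColor(p,cv2.COLOR_BGR2HSV); bm=((hsv[...,1]>90)&(hsv[...,0]<25)).astype(np.uint8)
n,l,st,ce=cv2.connectedComponentsWithStats(bm)
for i in range(1,n):
    if st[i,4]>40:
        z=6 if st[i,4]>2000 else 22
        ys,xs=np.where(l==i); r=cv2.minAreaRect(np.stack([xs,ys],-1).astype(np.float32)); b=cv2.boxPoints(r)
        w=np.array([ray('top',uu,vv,z,c)[:2] for uu,vv in b])
        print(st[i],ce[i].round(1),ray('top',*ce[i],z,c).round(1),'edges',[(np.linalg.norm(w[j]-w[j-1]).round(0),np.degrees(np.arctan2(*(w[j]-w[j-1])[::-1])).round(0)) for j in(0,1)])
E
```

```text
plane [-1.62176850e-04  2.76281923e-04  9.01798228e-01] 132223 3.2842764230777957
1 [613.  236.1 239.9] 44.1 1222.0
3 [ 615.9 -129.2  158.7] 56.9 1961.0
2 [ 549.4 -308.3  160.2] 50.9 1636.0
4 [ 454.3 -461.5  153.3] 75.8 2642.0
[ 271  160   63   62 3040] [302.4 190.9] [593.   50.1   6. ] edges [(np.float64(184.0), np.float64(-0.0)), (np.float64(186.0), np.float64(-91.0))]
[452 161  35  48 557] [468.9 183.8] [ 603.7 -439.7   22. ] edges [(np.float64(34.0), np.float64(57.0)), (np.float64(148.0), np.float64(-33.0))]
[  0 176   6  90 301] [  1.6 208.5] [552.1 942.5  22. ] edges [(np.float64(265.0), np.float64(4.0)), (np.float64(15.0), np.float64(-91.0))]
[117 179  69  70 638] [146.4 210.6] [539.2 510.1  22. ] edges [(np.float64(210.0), np.float64(41.0)), (np.float64(95.0), np.float64(-49.0))]
[168 187  36  44 457] [186.9 208.8] [542.8 390.1  22. ] edges [(np.float64(139.0), np.float64(37.0)), (np.float64(48.0), np.float64(-54.0))]
[148 214  32  29 433] [162.9 228. ] [487.1 459.8  22. ] edges [(np.float64(94.0), np.float64(49.0)), (np.float64(46.0), np.float64(-41.0))]
[269 238  13  11 100] [275.1 243.2] [437.9 130.3  22. ] edges [(np.float64(35.0), np.float64(71.0)), (np.float64(24.0), np.float64(-19.0))]
[357 242  13  13 105] [363.2 248.1] [ 420.2 -125.4   22. ] edges [(np.float64(34.0), np.float64(34.0)), (np.float64(25.0), np.float64(-55.0))]
[321 245  13  10 101] [326.7 249.2] [418.5 -19.7  22. ] edges [(np.float64(24.0), np.float64(9.0)), (np.float64(34.0), np.float64(-81.0))]
[563 332  19  27 330] [572.1 345.9] [ 138.1 -705.2   22. ] edges [(np.float64(71.0), np.float64(10.0)), (np.float64(45.0), np.float64(-77.0))]
```

View pics/fit0.png

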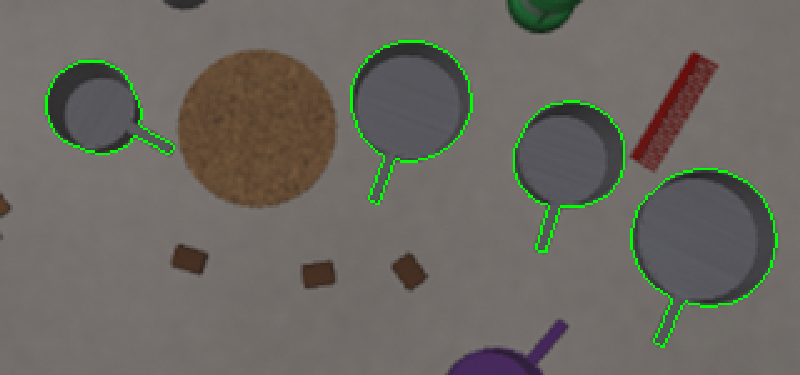

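```bash
cat >> h.py <<'E'
def go(*T):
    """T: (x,y,z,psi) targets -> rows relative to present pose"""
    s=sense(); p=s['tool_pos']; M=R.from_euler('xyz',s['tcp_rot'],degrees=True)
    print('t',round(s['time'],1),'now',p.round(1),s['tcp_rot'].round(1),'gap',round(s['finger_gap'],1),'F',s['ft_force'].round(1),'j6',s['joint_pos'][5].round(0))
    for x,y,z,psi in T:
        d=M.inv().apply(np.array([x,y,z])-p)
        w=(M.inv()*R.from_euler('xyz',[180,0,psi],degrees=True)).as_rotvec(degrees=True)
        print('turn',w.round(1).tolist(),'shift',(d/1000).round(4).tolist(),'rows>=',round(max(np.linalg.norm(d)/62.5,np.linalg.norm(w)/10.7),1))
E
python3 - <<'E'
from h import *
go((520,100,250,155),(480,-250,200,155),(355,-412,110,153.3),(355,-412,43,153.3))
import bench; print([n for n in dir(bench) if not n.startswith('_')])
p=cv2.imread('pics/top0.png'); d=np.load('pics/top0.npy'); c=cam('top'); P=cloud('top',d,c)
for u,v in ((118,200),(142,179),(171,258),(192,241),(171,253),(190,237),(160,254),(188,231),(180,240),(200,234),(155,235)):
    print(u,v,P[v,u].round(0))
E
```

```text
t 0.1 now [227.8 554.6 247.4] [-179.9   -0.   157.7] gap 85.3 F [-0.1 -0.8  0.1] j6 -5.0
turn [-0.1, -0.0, 2.7] shift [-0.443, -0.3095, -0.0022] rows>= 8.6
turn [-0.1, -0.0, 2.7] shift [-0.5391, -0.6484, 0.0483] rows>= 13.5
turn [-0.1, -0.0, 4.4] shift [-0.485, -0.8456, 0.1386] rows>= 15.8
turn [-0.1, -0.0, 4.4] shift [-0.485, -0.8455, 0.2056] rows>= 15.9
['PlanningError', 'camera_info', 'hand_in', 'nose_length', 'sense', 'snapshot']
118 200 [535. 479. 301.]
142 179 [588. 429. 281.]
171 258 [nan nan nan]
192 241 [439. 323. 210.]
171 253 [409. 380. 196.]
190 237 [448. 326. 218.]
160 254 [406. 397. 233.]
188 231 [462. 325. 243.]
180 240 [442. 354. 209.]
200 234 [461. 322. 135.]
155 235 [454. 413. 227.]
```

jog_arm(plan=[[[0, 0, 2.7], [-0.443, -0.3095, 0], 1], [[0, 0, 2.7], [-0.443, -0.3095, 0], 1], [[0, 0, 2.7], [-0.443, -0.3095, 0], 1], [[0, 0, 2.7], [-0.443, -0.3095, 0], 1], [[0, 0, 2.7], [-0.443, -0.3095, 0], 1], [[0, 0, 2.7], [-0.443, -0.3095, 0], 1], [[0, 0, 2.7], [-0.443, -0.3095, 0], 1], [[0, 0, 2.7], [-0.443, -0.3095, 0], 1], [[0, 0, 2.7], [-0.539, -0.648, 0.048], 1], [[0, 0, 2.7], [-0.539, -0.648, 0.048], 1], [[0, 0, 2.7], [-0.539, -0.648, 0.048], 1], [[0, 0, 2.7], [-0.539, -0.648, 0.048], 1]])

```text
time: 1.65
tool_pos: [486.1, -115.3, 217.0]
tcp_rot: [180.0, 0.0, 155.0]
ft_force: [1.3, -0.0, 0.1]
finger_gap: 85.4
```

```bash
python3 - <<'E'
from h import *
go((400,-380,120,153.3),(355,-412,110,153.3),(355,-412,43,153.3)); print(nose_length)
E
```

```text
t 1.6 now [ 486.1 -115.3  217. ] [180.   0. 155.] gap 85.4 F [ 1.3 -0.   0.1] j6 -84.0
turn [0.0, 0.0, 1.7] shift [-0.0339, -0.2763, 0.0969] rows>= 4.7
turn [0.0, 0.0, 1.7] shift [-0.0067, -0.3243, 0.1069] rows>= 5.5
turn [0.0, 0.0, 1.7] shift [-0.0067, -0.3243, 0.1739] rows>= 5.9
17.0
```

jog_arm(plan=[[[0, 0, 1.7], [-0.007, -0.3243, 0.09], 1], [[0, 0, 1.7], [-0.007, -0.3243, 0.09], 1], [[0, 0, 1.7], [-0.007, -0.3243, 0.09], 1], [[0, 0, 1.7], [-0.007, -0.3243, 0.09], 1], [[0, 0, 1.7], [-0.007, -0.3243, 0.09], 1], [[0, 0, 1.7], [-0.007, -0.3243, 0.09], 1], [[0, 0, 1.7], [-0.007, -0.3243, 0.09], 1], [[0, 0, 1.7], [-0.007, -0.3243, 0.09], 1]])

```text
time: 2.65
tool_pos: [356.0, -409.6, 127.2]
tcp_rot: [180.0, -0.0, 153.3]
ft_force: [0.7, 0.0, 0.6]
finger_gap: 85.0
```

```bash
python3 - <<'E'
from h import *
p,d=snapshot('wrist'); cv2.imwrite('pics/w1.png',p)
go((355,-412,43,153.3)); 
E
```

```text
t 2.7 now [ 356.3 -409.4  127.5] [180.    0.  153.3] gap 85.7 F [ 0.  -0.   0.7] j6 -118.0
turn [0.0, 0.0, 0.0] shift [0.0, -0.0029, 0.0845] rows>= 1.4
```

View pics/w1.png

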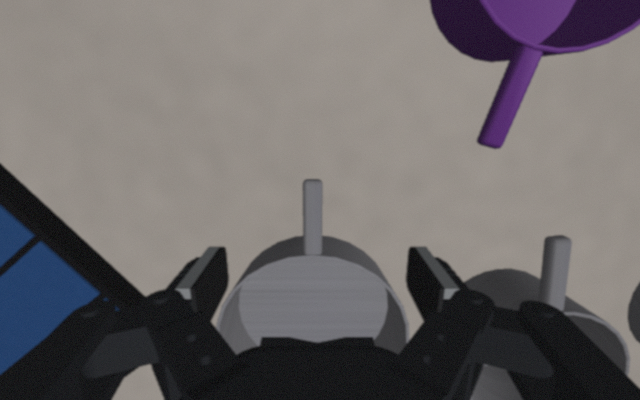

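The wrist view shows pan4's handle at (313,215), centred between the fingers (225–410). I go down and grip.

jog_arm(plan=[[[0, 0, 0], [0, -0.003, 0.05], 1], [[0, 0, 0], [0, -0.003, 0.0845], 1], [[0, 0, 0], [0, -0.003, 0.0845], 1], [[0, 0, 0], [0, -0.003, 0.0845], 1], [[0, 0, 0], [0, -0.003, 0.0845], -1], [[0, 0, 0], [0, -0.003, 0.0845], -1], [[0, 0, 0], [0, -0.003, 0.0845], -1], [[0, 0, 0], [0, -0.003, 0.0845], -1], [[0, 0, 0], [0, -0.003, 0.0845], -1], [[0, 0, 0], [0, -0.003, 0.0845], -1]], force=100)

```text
time: 3.95
tool_pos: [354.5, -413.0, 43.2]
tcp_rot: [-180.0, 0.0, 153.3]
ft_force: [-2.3, 2.5, 3.9]
finger_gap: 11.9
```

```bash
python3 - <<'E'
from h import *
go((355,-412,143,153.3),(480,-150,200,165),(470,48,200,180),(482,50,200,180)); 
E
```

```text
t 4.0 now [ 354.5 -413.    43.2] [-180.     0.   153.3] gap 11.9 F [-2.3  2.5  3.9] j6 -118.0
turn [-0.0, 0.0, -0.0] shift [0.0, 0.0011, -0.0998] rows>= 1.6
turn [-0.0, 0.0, -11.7] shift [0.0062, 0.2914, -0.1568] rows>= 5.3
turn [-0.0, 0.0, -26.7] shift [0.1042, 0.4637, -0.1568] rows>= 8.0
turn [-0.0, 0.0, -26.7] shift [0.0944, 0.4709, -0.1568] rows>= 8.1
```

jog_arm(plan=[[[0, 0, 0], [0, 0.001, -0.03], -1], [[0, 0, 0], [0, 0.001, -0.08], -1], [[0, 0, 0], [0, 0.001, -0.12], -1], [[0, 0, -6], [0.003, 0.05, -0.1568], -1], [[0, 0, -10], [0.005, 0.1, -0.1568], -1], [[0, 0, -13], [0.01, 0.15, -0.1568], -1], [[0, 0, -16], [0.02, 0.2, -0.1568], -1], [[0, 0, -19], [0.03, 0.25, -0.1568], -1], [[0, 0, -22], [0.05, 0.3, -0.1568], -1], [[0, 0, -25], [0.065, 0.35, -0.1568], -1], [[0, 0, -26.7], [0.08, 0.4, -0.1568], -1], [[0, 0, -26.7], [0.09, 0.44, -0.1568], -1]])

```text
time: 5.45
tool_pos: [471.7, 22.6, 199.2]
tcp_rot: [180.0, -0.0, -180.0]
ft_force: [0.4, -0.9, -1.6]
finger_gap: 11.9
```

jog_arm(plan=[[[0, 0, 0], [0.004, 0.031, 0], -1], [[0, 0, 0], [0.004, 0.031, 0], -1], [[0, 0, 0], [0.004, 0.031, 0], -1], [[0, 0, 0], [0.004, 0.031, 0], -1]])

```text
time: 5.95
tool_pos: [468.0, 50.6, 199.5]
tcp_rot: [-180.0, -0.0, 179.9]
ft_force: [0.4, -0.5, -0.8]
finger_gap: 11.8
```

```bash
python3 - <<'E'
from h import *
p,d=snapshot('scene'); cv2.imwrite('pics/s1.png',p)
go((482,50,51,180)); 
E
```

```text
t 6.0 now [468.   50.6 199.5] [-180.    -0.   179.9] gap 12.1 F [-0.4 -0.3 -1.7] j6 -90.0
turn [-0.0, -0.0, -0.1] shift [-0.014, -0.0006, 0.1485] rows>= 2.4
```

View pics/s1.png

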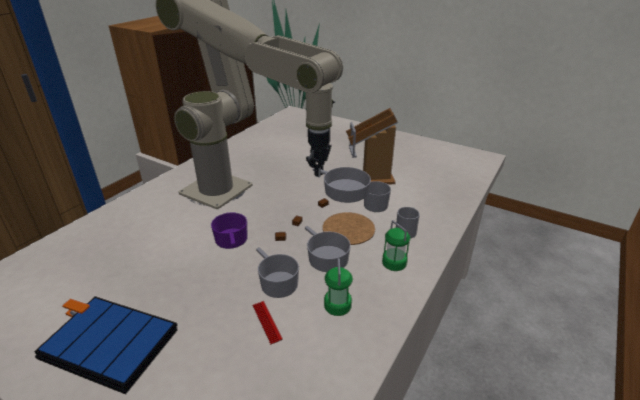

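Pan4 is held level over the mat, seen at (347,182) in the scene view. I lower it.

jog_arm(plan=[[[0, 0, 0], [-0.014, -0.0005, 0.05], -1], [[0, 0, 0], [-0.014, -0.0005, 0.1], -1], [[0, 0, 0], [-0.014, -0.0005, 0.13], -1], [[0, 0, 0], [-0.014, -0.0005, 0.143], -1], [[0, 0, 0], [-0.014, -0.0005, 0.149], -1], [[0, 0, 0], [-0.014, -0.0005, 0.1502], -1], [[0, 0, 0], [-0.014, -0.0005, 0.1502], -1], [[0, 0, 0], [-0.014, -0.0005, 0.1502], -1], [[0, 0, 0], [-0.014, -0.0005, 0.1502], 0.3], [[0, 0, 0], [-0.014, -0.0005, 0.1502], 0.3], [[0, 0, 0], [-0.014, -0.0005, 0.1502], 0.3], [[0, 0, 0], [-0.014, -0.0005, 0.1502], 0.3]])

```text
time: 7.5
tool_pos: [482.0, 51.0, 49.4]
tcp_rot: [-180.0, 0.0, 180.0]
ft_force: [-0.3, -0.2, -0.3]
finger_gap: 55.3
```

```bash
python3 - <<'E'
from h import *
go((482,50,150,180)) 
E
```

```text
t 7.5 now [482.   51.   49.4] [-180.    0.  180.] gap 55.3 F [-0.3 -0.2 -0.3] j6 -90.0
turn [-0.0, 0.0, -0.0] shift [0.0, -0.001, -0.1006] rows>= 1.6
```

jog_arm(plan=[[[0, 0, 0], [0, 0, -0.06], 1], [[0, 0, 0], [0, 0, -0.11], 1], [[0, 0, 0], [0.05, -0.05, -0.15], 1], [[0, 0, 0], [0.08, -0.08, -0.15], 1], [[0, 0, 0], [0.1, -0.1, -0.15], 1], [[0, 0, 0], [0.1, -0.1, -0.15], 1], [[0, 0, 0], [0.1, -0.1, -0.15], 1]])

```text
time: 8.38
tool_pos: [382.3, -48.7, 199.5]
tcp_rot: [180.0, 0.0, 179.9]
ft_force: [-0.5, -0.3, -0.2]
finger_gap: 85.3
```

```bash
python3 - <<'E'
from h import *
p,d=top('t1')
go()
E
```

```text
t 8.4 now [382.4 -48.5 199.4] [180.   0. 180.] gap 85.4 F [-0.3 -0.6 -0.2] j6 -105.0
```

View pics/t1.png

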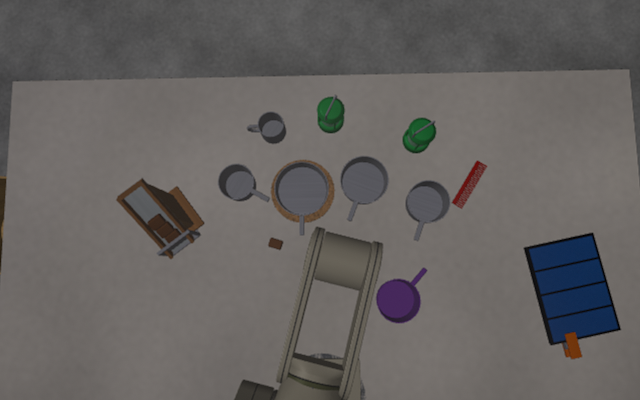

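Pan4 stands centred on the mat (302,190) with its handle towards (302,228). I re-fit the pans.

```bash
python3 - <<'E'
from h import *
p=cv2.imread('pics/t1.png'); c=cam('top')
m=panmask(p,363,181); print(3,fitpan(3,m,616,-128,158,c))
m=panmask(p,428,201); print(2,fitpan(2,m,549,-308,158,c))
# pan4 on mat: fit rim by color: non-cork
hsv=cv2.cvtColor(p,cv2.COLOR_BGR2HSV); m=np.zeros((400,640),np.float32); m[150:226,262:340]=(hsv[150:226,262:340,1]<70)
# remove table outside mat via component around centre
n,l,_,_=cv2.connectedComponentsWithStats(m.astype(np.uint8)); mm=(l==l[190,302]).astype(np.float32)
ys,xs=np.where(mm>0); (cx,cy),r=cv2.minEnclosingCircle(np.stack([xs[ys<215],ys[ys<215]],-1).astype(np.float32))
print(xs.min(),xs.max(),ys.min(),ys.max(),mm.sum(),cx,cy,r,ray('top',cx,cy,56,c))
# silhouettes overlay predicted
t=(593,50,180); s=sil(4,*t,c,6); v=p.copy(); cs,_=cv2.findContours((s>.5).astype(np.uint8),0,1); cv2.drawContours(v,cs,-1,(0,255,0),1)
cv2.imwrite('pics/f1.png',cv2.resize(v[150:250,250:400],None,fx=5,fy=5,interpolation=0))
go((521,-92,110,158.7),(521,-92,53,158.7))
E
```

```text
3 (array([ 615.74651703, -129.28933078,  158.62935532]), np.float64(56.5625))
2 (array([ 549.46100088, -308.36481653,  160.28783258]), np.float64(52.0))
262 339 150 225 5231.0 300.5 182.0 50.06256103515625 [611.61146117  52.83557152  56.        ]
t 8.4 now [382.4 -48.5 199.4] [180.   0. 180.] gap 85.4 F [-0.3 -0.6 -0.2] j6 -105.0
turn [0.0, 0.0, 21.3] shift [-0.1386, -0.0434, 0.0894] rows>= 2.7
turn [0.0, 0.0, 21.3] shift [-0.1386, -0.0434, 0.1464] rows>= 3.3
```

View pics/f1.png

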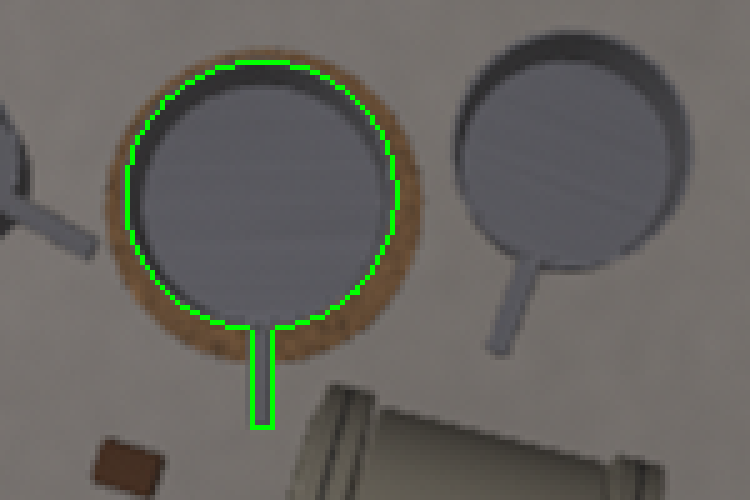

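Pan4 sits exactly where predicted. Pan3 next.

jog_arm(plan=[[[0, 0, 10], [-0.06, -0.02, 0.05], 1], [[0, 0, 20], [-0.12, -0.04, 0.085], 1], [[0, 0, 21.3], [-0.1386, -0.0434, 0.0894], 1], [[0, 0, 21.3], [-0.1386, -0.0434, 0.0894], 1], [[0, 0, 21.3], [-0.1386, -0.0434, 0.13], 1], [[0, 0, 21.3], [-0.1386, -0.0434, 0.1464], 1], [[0, 0, 21.3], [-0.1386, -0.0434, 0.1464], 1], [[0, 0, 21.3], [-0.1386, -0.0434, 0.1464], 1], [[0, 0, 21.3], [-0.1386, -0.0434, 0.1464], -1], [[0, 0, 21.3], [-0.1386, -0.0434, 0.1464], -1], [[0, 0, 21.3], [-0.1386, -0.0434, 0.1464], -1], [[0, 0, 21.3], [-0.1386, -0.0434, 0.1464], -1]])

```text
time: 9.93
tool_pos: [520.5, -92.4, 53.2]
tcp_rot: [180.0, 0.0, 158.7]
ft_force: [-7.6, 2.9, 9.1]
finger_gap: 13.1
```

jog_arm(plan=[[[0, 0, 0], [0, 0, 0], -1], [[0, 0, 0], [0, 0, 0], -1]])

```text
time: 10.18
tool_pos: [520.6, -92.4, 53.3]
tcp_rot: [-180.0, 0.0, 158.7]
ft_force: [-3.0, 0.2, 5.2]
finger_gap: 11.6
```

```bash
python3 - <<'E'
from h import *
x,y=593+102*np.cos(np.radians(135)),50+102*np.sin(np.radians(135)); print(x,y)
go((521,-92,130,158.7),(x,y,140,135),(x,y,64,135))
E
```

```text
520.8751083189721 122.12489168102785
t 10.2 now [520.6 -92.4  53.3] [-180.     0.   158.7] gap 11.6 F [-3.   0.2  5.2] j6 -84.0
turn [-0.0, 0.0, -0.0] shift [-0.0002, 0.0005, -0.0767] rows>= 1.2
turn [-0.0, 0.0, 23.7] shift [0.0778, 0.1999, -0.0867] rows>= 3.7
turn [-0.0, 0.0, 23.7] shift [0.0778, 0.1999, -0.0107] rows>= 3.4
```

```bash
python3 - <<'E'
from h import *
go((509.5,-8.5,140,215),(509.5,-8.5,63.5,215))
E
```

```text
t 10.2 now [520.6 -92.4  53.3] [-180.     0.   158.7] gap 11.6 F [-3.   0.2  5.2] j6 -84.0
turn [-0.0, 0.0, -56.3] shift [0.0409, 0.0741, -0.0867] rows>= 5.3
turn [-0.0, 0.0, -56.3] shift [0.0409, 0.0741, -0.0102] rows>= 5.3
```

jog_arm(plan=[[[0, 0, 0], [0, 0, -0.03], -1], [[0, 0, 0], [0, 0, -0.07], -1], [[0, 0, 0], [0, 0, -0.1], -1], [[0, 0, -7], [0.006, 0.01, -0.1], -1], [[0, 0, -15], [0.012, 0.02, -0.1], -1], [[0, 0, -23], [0.018, 0.03, -0.1], -1], [[0, 0, -31], [0.024, 0.04, -0.1], -1], [[0, 0, -39], [0.03, 0.052, -0.1], -1], [[0, 0, -47], [0.036, 0.064, -0.1], -1], [[0, 0, -54], [0.041, 0.074, -0.1], -1], [[0, 0, -56.3], [0.041, 0.074, -0.1], -1], [[0, 0, -56.3], [0.041, 0.074, -0.1], -1]])

```text
time: 11.68
tool_pos: [508.9, -8.4, 152.4]
tcp_rot: [180.0, -0.0, -145.0]
ft_force: [-0.2, -0.5, -1.0]
finger_gap: 12.3
```

```bash
python3 - <<'E'
from h import *
p,d=top('t2'); cv2.imwrite('pics/t2c.png',cv2.resize(p[130:290,220:400],None,fx=4,fy=4,interpolation=2))
go((509.5,-8.5,63.5,215))
E
```

```text
t 11.7 now [508.9  -8.5 152.5] [ 180.    -0.  -145.1] gap 11.8 F [ 0.1  0.6 -1. ] j6 -132.0
turn [0.0, -0.0, -0.1] shift [-0.0005, -0.0004, 0.089] rows>= 1.4
```

View pics/t2c.png

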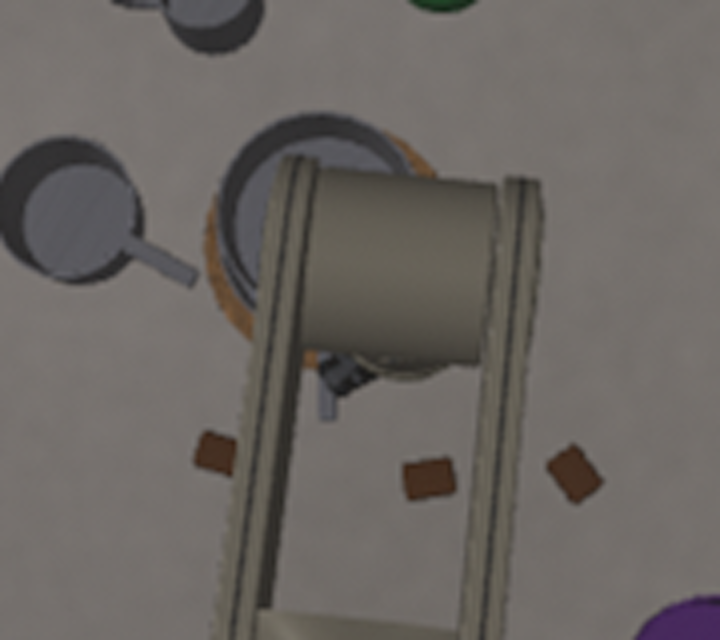

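The pan3 rim sits over pan4 (the arm hides part of it). I lower and release.

jog_arm(plan=[[[0, 0, 0], [-0.0005, 0, 0.03], -1], [[0, 0, 0], [-0.0005, 0, 0.055], -1], [[0, 0, 0], [-0.0005, 0, 0.075], -1], [[0, 0, 0], [-0.0005, 0, 0.084], -1], [[0, 0, 0], [-0.0005, 0, 0.089], -1], [[0, 0, 0], [-0.0005, 0, 0.089], -1], [[0, 0, 0], [-0.0005, 0, 0.089], -1], [[0, 0, 0], [-0.0005, 0, 0.089], -0.1], [[0, 0, 0], [-0.0005, 0, 0.089], -0.1], [[0, 0, 0], [-0.0005, 0, 0.089], -0.1], [[0, 0, 0], [-0.0005, 0, 0.06], -0.1], [[0, 0, 0], [-0.0005, 0, 0], -0.1]])

```text
time: 13.22
tool_pos: [507.2, -8.0, 151.0]
tcp_rot: [179.7, -0.3, -145.0]
ft_force: [1.4, 1.0, 0.1]
finger_gap: 38.4
```

```bash
python3 - <<'E'
from h import *
x,y=549.4+93*np.cos(np.radians(160.2)),-308.3+93*np.sin(np.radians(160.2)); print(x,y)
go((400,-200,200,160),(x,y,110,160.2),(x,y,63,160.2))
E
```

```text
461.89808848725704 -276.7973734171879
t 13.2 now [507.2  -8.  151. ] [ 179.7   -0.3 -145. ] gap 38.4 F [1.4 1.  0.1] j6 -132.0
turn [0.1, -0.4, 55.0] shift [0.1981, -0.0957, -0.0485] rows>= 5.1
turn [0.1, -0.4, 54.8] shift [0.191, -0.1945, 0.0411] rows>= 5.1
turn [0.1, -0.4, 54.8] shift [0.1907, -0.1947, 0.0881] rows>= 5.1
```

jog_arm(plan=[[[0, 0, 10], [0.03, -0.02, -0.03], 1], [[0, 0, 20], [0.08, -0.04, -0.048], 1], [[0, 0, 30], [0.12, -0.06, -0.048], 1], [[0, 0, 40], [0.16, -0.08, -0.048], 1], [[0, 0, 50], [0.198, -0.095, -0.048], 1], [[0, 0, 55], [0.198, -0.095, -0.048], 1], [[0, 0, 55], [0.198, -0.095, -0.048], 1], [[0, 0, 55], [0.198, -0.095, -0.048], 1]])

```text
time: 14.22
tool_pos: [402.1, -199.3, 201.0]
tcp_rot: [180.0, 0.0, 160.1]
ft_force: [-0.3, 0.2, 0.7]
finger_gap: 85.1
```

```bash
python3 - <<'E'
from h import *
p,d=top('t3'); c=cam('top')
m=panmask(p,428,201); print(2,fitpan(2,m,549,-308,158,c)) 
v=p.copy()
for k,t,z in((4,(593,50,180),6),(3,(593,50,215),10)):
    s=sil(k,*t,c,z); cs,_=cv2.findContours((s>.5).astype(np.uint8),0,1); cv2.drawContours(v,cs,-1,(0,255*(k==4),255*(k==3)),1)
cv2.imwrite('pics/t3c.png',cv2.resize(np.hstack([p[140:260,240:340],v[140:260,240:340]]),None,fx=4,fy=4,interpolation=2))
cv2.imwrite('pics/t3.png',p)
go((461.5,-277,110,160.2),(461.5,-277,63,160.2))
E
```

```text
2 (array([ 548.18694591, -307.81330581,  178.83765221]), np.float64(4126.5))
t 14.3 now [ 402.1 -199.2  201. ] [180.    0.  160.1] gap 85.3 F [-0.1  0.1  0.3] j6 -103.0
turn [0.0, 0.0, -0.1] shift [-0.0823, -0.053, 0.091] rows>= 2.1
turn [0.0, 0.0, -0.1] shift [-0.0823, -0.053, 0.138] rows>= 2.7
```

View pics/t3c.png

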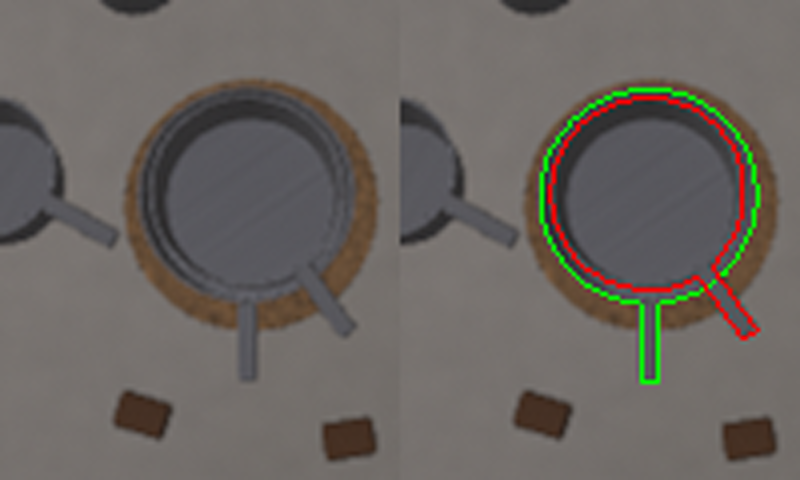

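View pics/t3.png

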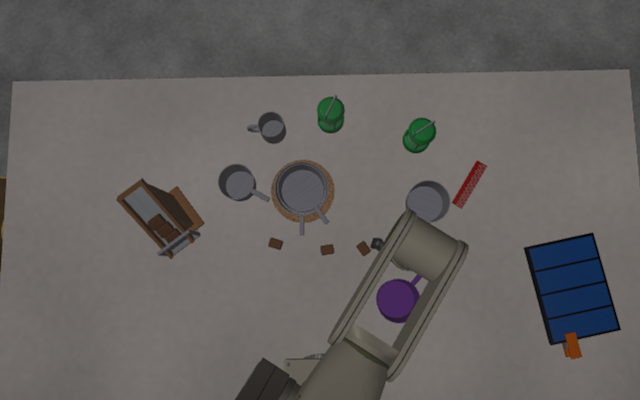

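Pan3 nests well. Pan2 is unmoved at (428,201). I hover over its handle and check with the wrist camera.

jog_arm(plan=[[[0, 0, 0], [-0.05, -0.03, 0.04], 1], [[0, 0, 0], [-0.0823, -0.053, 0.075], 1], [[0, 0, 0], [-0.0823, -0.053, 0.075], 1], [[0, 0, 0], [-0.0823, -0.053, 0.075], 1], [[0, 0, 0], [-0.0823, -0.053, 0.075], 1]])

```text
time: 14.9
tool_pos: [462.0, -277.5, 128.5]
tcp_rot: [-179.9, 0.2, 160.0]
ft_force: [0.3, -0.6, -0.2]
finger_gap: 85.8
```

```bash
python3 - <<'E'
from h import *
p,d=snapshot('wrist'); cv2.imwrite('pics/w2.png',p)
go((461.5,-277,63,160.2))
E
```

```text
t 14.9 now [ 462.  -277.5  128.7] [-179.9    0.2  160. ] gap 85.4 F [-0.8 -0.1 -0.3] j6 -106.0
turn [-0.1, 0.2, -0.2] shift [0.001, 0.0004, 0.0657] rows>= 1.1
```

View pics/w2.png

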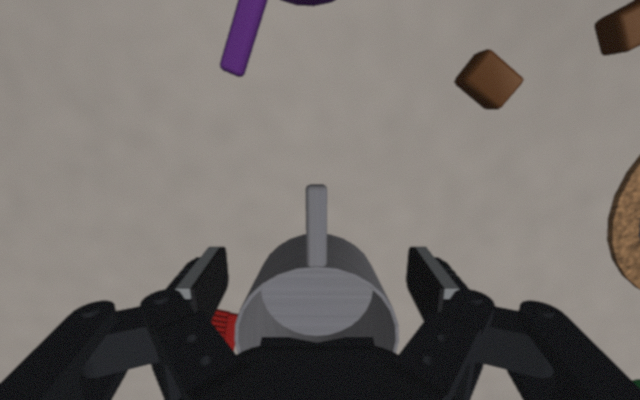

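The handle (316,225) is centred and straight. I grip it.

jog_arm(plan=[[[0, 0, 0], [0.001, 0.0004, 0.04], 1], [[0, 0, 0], [0.001, 0.0004, 0.0657], 1], [[0, 0, 0], [0.001, 0.0004, 0.0657], 1], [[0, 0, 0], [0.001, 0.0004, 0.0657], 1], [[0, 0, 0], [0.001, 0.0004, 0.0657], -1], [[0, 0, 0], [0.001, 0.0004, 0.0657], -1], [[0, 0, 0], [0.001, 0.0004, 0.0657], -1], [[0, 0, 0], [0.001, 0.0004, 0.0657], -1], [[0, 0, 0], [0.001, 0.0004, 0.0657], -1], [[0, 0, 0], [0.001, 0.0004, 0.0657], -1], [[0, 0, 0], [0.001, 0.0004, 0.0657], -1]])

```text
time: 16.32
tool_pos: [460.3, -276.9, 60.6]
tcp_rot: [-180.0, 0.0, 160.0]
ft_force: [-2.0, 1.6, 5.3]
finger_gap: 12.1
```

```bash
python3 - <<'E'
from h import *
x,y=593+93*np.cos(np.radians(150)),50+93*np.sin(np.radians(150)); print(x,y)
go((x,y,200,150),(x,y,77.5,150))
E
```

```text
512.4596374480473 96.5
t 16.3 now [ 460.3 -276.9   60.6] [-180.    0.  160.] gap 12.1 F [-2.   1.6  5.3] j6 -106.0
turn [-0.0, 0.0, 10.0] shift [0.0789, 0.3687, -0.1395] rows>= 6.4
turn [-0.0, 0.0, 10.0] shift [0.0789, 0.3687, -0.017] rows>= 6.0
```

jog_arm(plan=[[[0, 0, 0], [0, 0, -0.03], -1], [[0, 0, 0], [0, 0, -0.08], -1], [[0, 0, 2], [0.005, 0.03, -0.12], -1], [[0, 0, 4], [0.015, 0.08, -0.13], -1], [[0, 0, 6], [0.025, 0.13, -0.13], -1], [[0, 0, 8], [0.035, 0.18, -0.13], -1], [[0, 0, 10], [0.045, 0.23, -0.13], -1], [[0, 0, 10], [0.055, 0.28, -0.13], -1], [[0, 0, 10], [0.065, 0.32, -0.13], -1], [[0, 0, 10], [0.075, 0.35, -0.13], -1], [[0, 0, 10], [0.0785, 0.3687, -0.13], -1], [[0, 0, 10], [0.0785, 0.3687, -0.13], -1]])

```text
time: 17.82
tool_pos: [512.7, 97.2, 189.9]
tcp_rot: [-180.0, -0.0, 150.1]
ft_force: [0.3, -0.1, -1.2]
finger_gap: 11.9
```

jog_arm(plan=[[[0, 0, 0], [0, 0, 0.03], -1], [[0, 0, 0], [0, 0, 0.04], -1], [[0, 0, 0], [0, 0, 0.04], -1]])

```text
time: 18.2
tool_pos: [512.0, 95.6, 149.4]
tcp_rot: [-179.9, -0.1, 149.9]
ft_force: [-0.3, -0.4, -0.8]
finger_gap: 12.1
```

```bash
python3 - <<'E'
from h import *
p,d=top('t4'); cv2.imwrite('pics/t4c.png',cv2.resize(p[130:260,220:360],None,fx=5,fy=5,interpolation=2))
p,d=snapshot('scene'); cv2.imwrite('pics/s4c.png',cv2.resize(p[150:300,250:420],None,fx=4,fy=4,interpolation=2))
go((512.5,96.5,75,150))
E
```

```text
t 18.3 now [513.2  95.9 151.1] [180.    0.  149.9] gap 12.2 F [-0.5 -0.6 -1.2] j6 -55.0
turn [0.0, 0.0, -0.1] shift [0.001, 0.0001, 0.0761] rows>= 1.2
```

View pics/t4c.png

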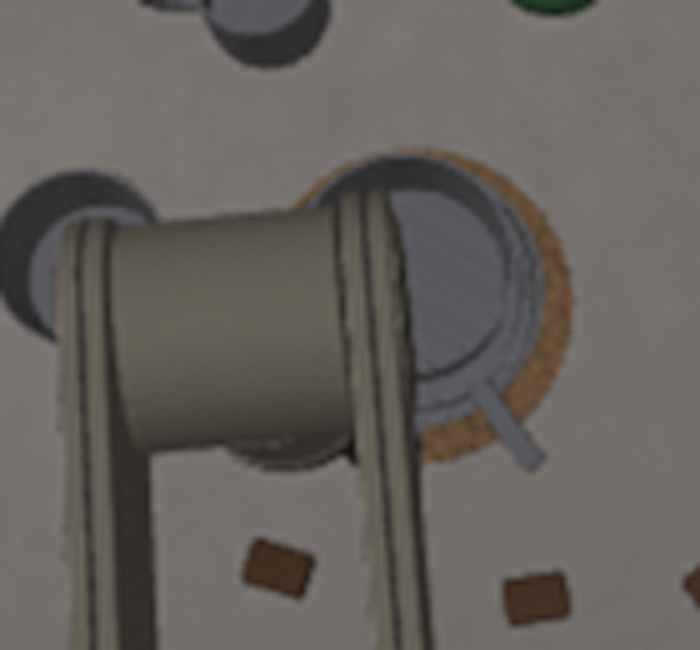

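View pics/s4c.png

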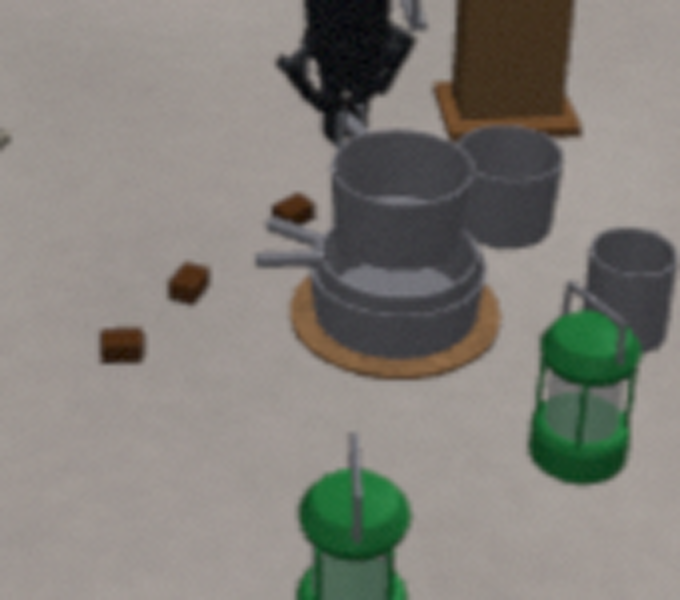

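Pan2 is level over the nest. I lower and release it.

jog_arm(plan=[[[0, 0, 0], [0.0005, 0, 0.03], -1], [[0, 0, 0], [0.0005, 0, 0.055], -1], [[0, 0, 0], [0.0005, 0, 0.07], -1], [[0, 0, 0], [0.0005, 0, 0.0755], -1], [[0, 0, 0], [0.0005, 0, 0.0755], -1], [[0, 0, 0], [0.0005, 0, 0.0755], -1], [[0, 0, 0], [0.0005, 0, 0.0755], -0.25], [[0, 0, 0], [0.0005, 0, 0.0755], -0.25], [[0, 0, 0], [0.0005, 0, 0.0755], -0.25], [[0, 0, 0], [0.0005, 0, 0.04], -0.25], [[0, 0, 0], [0.0005, 0, 0], -0.25], [[0, 0, 0], [0.0005, 0, -0.05], -0.25]])

```text
time: 19.8
tool_pos: [511.5, 96.6, 200.6]
tcp_rot: [-179.9, -0.1, 150.0]
ft_force: [0.8, -0.3, -0.3]
finger_gap: 31.7
```

```bash
python3 - <<'E'
from h import *
go((420,-50,220,200),)
E
```

```text
t 19.8 now [511.5  96.6 200.6] [-1.799e+02 -1.000e-01  1.500e+02] gap 31.7 F [ 0.8 -0.3 -0.3] j6 -55.0
turn [-0.0, -0.1, -50.0] shift [0.0059, -0.1727, -0.0192] rows>= 4.7
```

```bash
python3 - <<'E'
from h import *
go((430,300,350,90),)
E
```

```text
t 19.8 now [511.5  96.6 200.6] [-1.799e+02 -1.000e-01  1.500e+02] gap 31.7 F [ 0.8 -0.3 -0.3] j6 -55.0
turn [-0.1, -0.1, 60.0] shift [0.1726, 0.1351, -0.1493] rows>= 5.6
```

jog_arm(plan=[[[0, 0, 5], [0.0, 0.0, -0.06], 0], [[0, 0, 15], [0.03, 0.025, -0.12], 0], [[0, 0, 25], [0.07, 0.05, -0.149], 0], [[0, 0, 35], [0.11, 0.08, -0.149], 0], [[0, 0, 45], [0.15, 0.11, -0.149], 0], [[0, 0, 55], [0.1726, 0.135, -0.149], 0], [[0, 0, 60], [0.1726, 0.135, -0.149], 0], [[0, 0, 60], [0.1726, 0.135, -0.149], 0], [[0, 0, 60], [0.1726, 0.135, -0.149], 0]])

```text
time: 20.92
tool_pos: [430.6, 299.6, 349.3]
tcp_rot: [-180.0, 0.0, 90.1]
ft_force: [-0.8, -0.3, -0.3]
finger_gap: 42.4
```

```bash
python3 - <<'E'
from h import *
c=cam('wrist'); p,d=snapshot('wrist'); cv2.imwrite('pics/w3.png',p); np.save('pics/w3.npy',d); import pickle; pickle.dump(c,open('pics/w3c.pkl','wb'))
go(); print(c[3])
p,d=top('t5'); cv2.imwrite('pics/t5c.png',cv2.resize(p[130:290,220:400],None,fx=4,fy=4,interpolation=2))
E
```

```text
t 21.0 now [430.7 299.6 349.3] [180.  -0.  90.] gap 42.6 F [-0.1  0.4 -0. ] j6 29.0
[429.38934294 371.35826478 476.26190174]
```

View pics/w3.png

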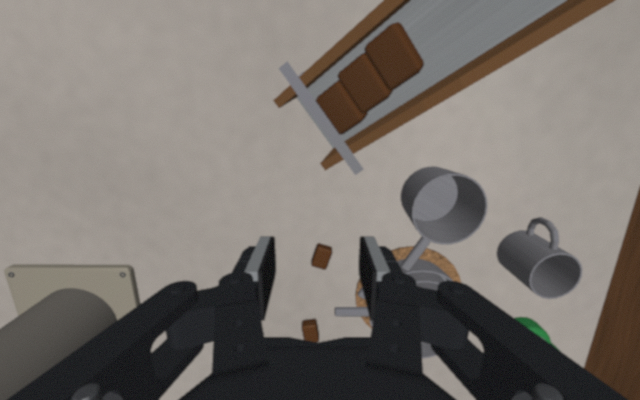

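View pics/t5c.png

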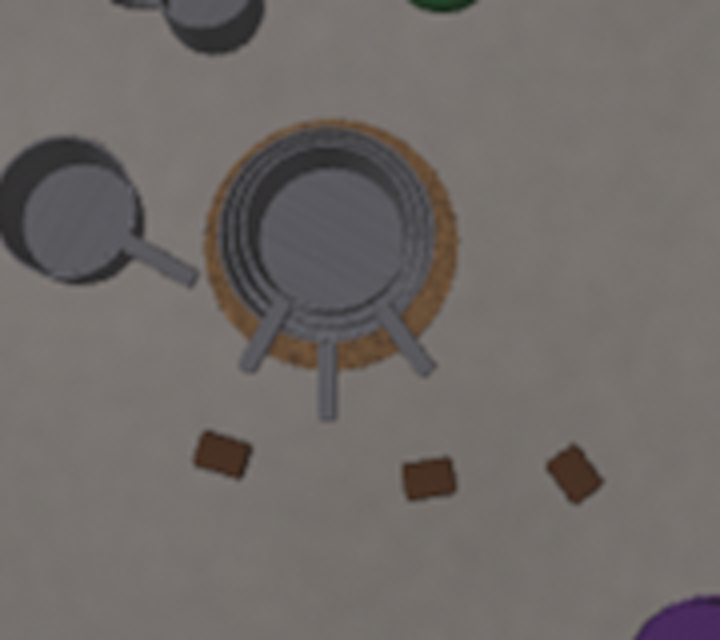

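The nest of three looks right. In the wrist view the gate's top runs from (285,66) to (358,171). I enlarge the lip area.

```bash
python3 - <<'E'
from h import *
import pickle
p=cv2.imread('pics/w3.png'); d=np.load('pics/w3.npy'); c=pickle.load(open('pics/w3c.pkl','rb'))
cv2.imwrite('pics/w3z.png',cv2.resize(p[40:190,250:440],None,fx=4.2,fy=4,interpolation=2))
P=cloud('wrist',d,c)
for u,v in ((288,72),(300,88),(320,117),(340,145),(355,167),(283,100),(327,163),(330,60),(360,40),(400,120),(450,90),(560,5),(302,108),(315,130)):
    print(u,v,P[v,u].round(0))
E
```

```text
288 72 [409. 396. 245.]
300 88 [417. 385. 244.]
320 117 [432. 365. 245.]
340 145 [447. 345. 245.]
355 167 [459. 328. 244.]
283 100 [402. 378. 217.]
327 163 [438. 326. 215.]
330 60 [439. 405. 241.]
360 40 [460. 419. 235.]
400 120 [490. 363. 248.]
450 90 [517. 383. 265.]
560 5 [573. 430. 272.]
302 108 [407. 372.   1.]
315 130 [426. 339.   2.]
```

View pics/w3z.png

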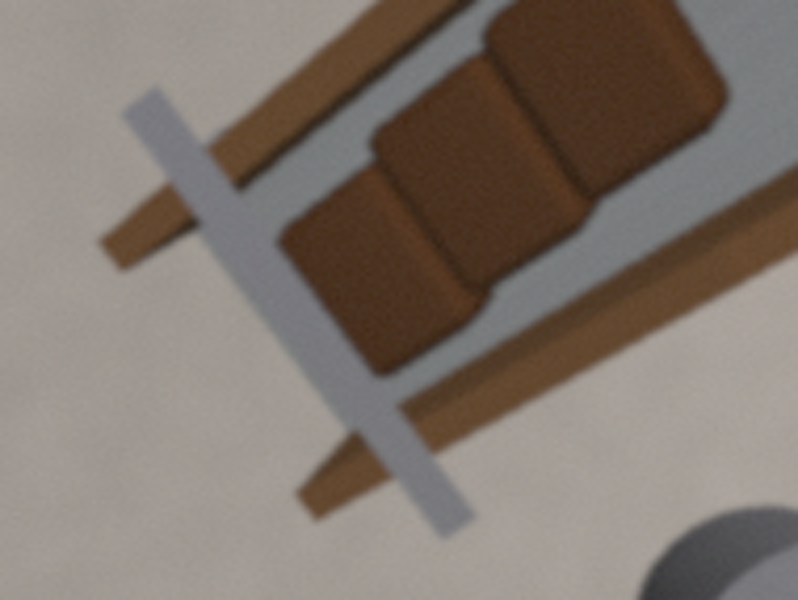

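```bash
python3 - <<'E'
from h import *
import pickle
c=pickle.load(open('pics/w3c.pkl','rb'))
g=lambda a,b,z:ray('wrist',250+a/4.2,40+b/4,z,c)
a=g(140,105,244);b=g(458,523,244); print(a,b,np.linalg.norm(a-b)); m=(a+b)/2
t=(a-b)[:2]; n=np.array([-t[1],t[0]]); n=-n/np.linalg.norm(n); 
if n[0]<0:n=-n
print('uphill',n,np.degrees(np.arctan2(n[1],n[0])),'mid',m,'lip est',m[:2]-8*n)
w1=g(110,255,213);w2=g(308,505,213); print(w1,w2,np.linalg.norm(w1-w2),'wall end mid',(w1+w2)/2, 'along uphill rel lip',((w1+w2)/2-m)[:2]@n+8, 'across',((w1+w2)/2-m)[:2]@t/np.linalg.norm(t))
# walls direction: outer edges right wall using z along slope
# top view check
P=cloud('top',np.load('pics/top0.npy'))
lip=m[:2]-8*n
for r in (28,):
  pan=lip-n*r; print('pan axis',pan,'grip',pan-n*84,'psi',np.degrees(np.arctan2(-n[1],-n[0]))%360)
q=proj('top',[[*m[:2],244],[*lip,180],a,b]); print(q)
E
```

```text
[405.40420619 400.0245431  244.        ] [462.23370815 324.63095586 244.        ] 94.41284493768757
uphill [0.79855222 0.60192553] 37.0079285840021 mid [433.81895717 362.32774948 244.        ] lip est [427.43053938 357.51234522]
[395.40195739 374.9599588  213.        ] [435.00841584 322.37832264 213.        ] 65.82932486369414 wall end mid [415.20518661 348.66914072 213.        ] along uphill rel lip -15.085533213431365 across 0.2969913588681313
pan axis [405.07107713 340.65843031] grip [337.99269037 290.09668558] psi 217.0079285840021
[[172.56981206 242.55513317]
 [181.82075277 246.01933271]
 [157.17479287 254.26933094]
 [187.89534063 230.8938114 ]]
```

```bash
python3 - <<'E'
from h import *
go((500,200,250,165),(571,163.4,150,240),)
E
```

```text
t 21.0 now [430.7 299.5 349.3] [180.   0.  90.] gap 42.7 F [-0.3  0.6  0. ] j6 29.0
turn [0.0, 0.0, -75.0] shift [-0.0995, 0.0693, 0.0993] rows>= 7.0
turn [0.0, 0.0, -150.0] shift [-0.1361, 0.1403, 0.1993] rows>= 14.0
```

jog_arm(plan=[[[0, 0, -10], [-0.05, 0.02, 0], 0], [[0, 0, -20], [-0.1, 0.05, 0.03], 0], [[0, 0, -30], [-0.12, 0.08, 0.06], 0], [[0, 0, -40], [-0.136, 0.11, 0.09], 0], [[0, 0, -50], [-0.136, 0.14, 0.12], 0], [[0, 0, -60], [-0.136, 0.14, 0.12], 0], [[0, 0, -70], [-0.136, 0.14, 0.12], 0], [[0, 0, -80], [-0.136, 0.14, 0.12], 0], [[0, 0, -90], [-0.136, 0.14, 0.12], 0], [[0, 0, -100], [-0.136, 0.14, 0.12], 0], [[0, 0, -110], [-0.136, 0.14, 0.12], 0], [[0, 0, -120], [-0.136, 0.14, 0.12], 0]])

```text
time: 22.52
tool_pos: [570.5, 163.3, 229.3]
tcp_rot: [-180.0, 0.0, -149.7]
ft_force: [0.2, -0.1, -0.0]
finger_gap: 42.6
```

jog_arm(plan=[[[0, 0, -10], [0, 0, 0.03], 0], [[0, 0, -20], [0, 0, 0.06], 0], [[0, 0, -30], [0, 0, 0.08], 0], [[0, 0, -30], [0, 0, 0.08], 0], [[0, 0, -30], [0, 0, 0.08], 0]])

```text
time: 23.15
tool_pos: [571.0, 163.7, 150.4]
tcp_rot: [-179.9, 0.0, -120.3]
ft_force: [0.6, -0.1, 0.6]
finger_gap: 42.3
```

```bash
python3 - <<'E'
from h import *
p,d=snapshot('wrist'); cv2.imwrite('pics/w4.png',p)
go((571,163.4,73,240),)
E
```

```text
t 23.2 now [571.3 163.9 150.9] [-1.799e+02  1.000e-01 -1.202e+02] gap 42.8 F [ 1.3  0.6 -0.1] j6 -139.0
turn [-0.1, 0.1, -0.2] shift [0.0007, 0.0002, 0.0779] rows>= 1.2
```

View pics/w4.png

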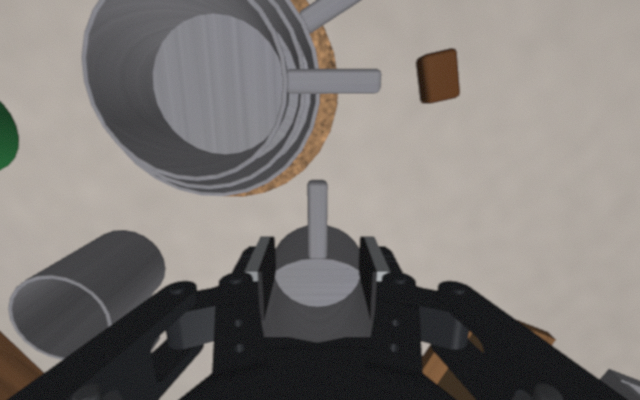

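The handle at (317,215) is centred. I descend and grip firmly.

jog_arm(plan=[[[0, 0, 0], [0.0007, 0, 0.04], 0], [[0, 0, 0], [0.0007, 0, 0.0775], 0], [[0, 0, 0], [0.0007, 0, 0.0775], 0], [[0, 0, 0], [0.0007, 0, 0.0775], 0], [[0, 0, 0], [0.0007, 0, 0.0775], -1], [[0, 0, 0], [0.0007, 0, 0.0775], -1], [[0, 0, 0], [0.0007, 0, 0.0775], -1], [[0, 0, 0], [0.0007, 0, 0.0775], -1], [[0, 0, 0], [0.0007, 0, 0.0775], -1], [[0, 0, 0], [0.0007, 0, 0.0775], -1]], force=120)

```text
time: 24.45
tool_pos: [571.4, 163.3, 74.1]
tcp_rot: [-179.9, 0.1, -120.0]
ft_force: [-2.2, -2.2, 6.9]
finger_gap: 11.4
```

```bash
python3 - <<'E'
from h import *
go((571,163.4,95,240),(450,200,95,225),(302,263,95,217),(302,263,115,217))
E
```

```text
t 24.4 now [571.4 163.3  74.1] [-1.799e+02  1.000e-01 -1.200e+02] gap 11.4 F [-2.2 -2.2  6.9] j6 -139.0
turn [-0.1, 0.1, -0.0] shift [0.0001, 0.0004, -0.0209] rows>= 0.3
turn [-0.1, 0.1, 15.0] shift [0.029, 0.1234, -0.0212] rows>= 2.1
turn [-0.1, 0.1, 23.0] shift [0.0486, 0.2831, -0.0217] rows>= 4.6
turn [-0.1, 0.1, 23.0] shift [0.0486, 0.283, -0.0417] rows>= 4.6
```

jog_arm(plan=[[[0, 0, 0], [0, 0, -0.01], -1], [[0, 0, 0], [0, 0, -0.022], -1], [[0, 0, 4], [0.008, 0.03, -0.022], -1], [[0, 0, 8], [0.016, 0.065, -0.022], -1], [[0, 0, 12], [0.024, 0.1, -0.022], -1], [[0, 0, 15], [0.029, 0.135, -0.022], -1], [[0, 0, 17], [0.033, 0.17, -0.022], -1], [[0, 0, 19], [0.038, 0.205, -0.022], -1], [[0, 0, 21], [0.042, 0.24, -0.022], -1], [[0, 0, 23], [0.047, 0.268, -0.025], -1], [[0, 0, 23], [0.0486, 0.283, -0.035], -1], [[0, 0, 23], [0.0486, 0.283, -0.0417], -1]])

```text
time: 25.95
tool_pos: [300.9, 263.5, 115.0]
tcp_rot: [-180.0, 0.1, -142.9]
ft_force: [-0.1, -0.0, -2.0]
finger_gap: 11.8
```

jog_arm(plan=[[[0, 0, 0], [0, 0, 0], -1], [[0, 0, 0], [0, 0, 0], -1]])

```text
time: 26.2
tool_pos: [301.4, 262.6, 113.6]
tcp_rot: [-180.0, 0.0, -143.1]
ft_force: [-0.5, -0.7, -1.1]
finger_gap: 11.6
```

```bash
python3 - <<'E'
from h import *
p,d=snapshot('scene'); cv2.imwrite('pics/s5c.png',cv2.resize(p[60:260,280:440],None,fx=4,fy=3,interpolation=2) if 0 else cv2.resize(p[70:220,280:440],None,fx=4,fy=4,interpolation=2))
p,d=top('t6'); cv2.imwrite('pics/t6c.png',cv2.resize(p[160:310,100:280],None,fx=4,fy=4,interpolation=2))
go((338,290,115,217))
E
```

```text
t 26.3 now [301.  262.4 113.2] [-180.    -0.  -143.1] gap 11.5 F [ 0.3  0.3 -1.4] j6 -93.0
turn [-0.0, -0.0, -0.1] shift [-0.0461, -0.0002, -0.0019] rows>= 0.7
```

View pics/s5c.png

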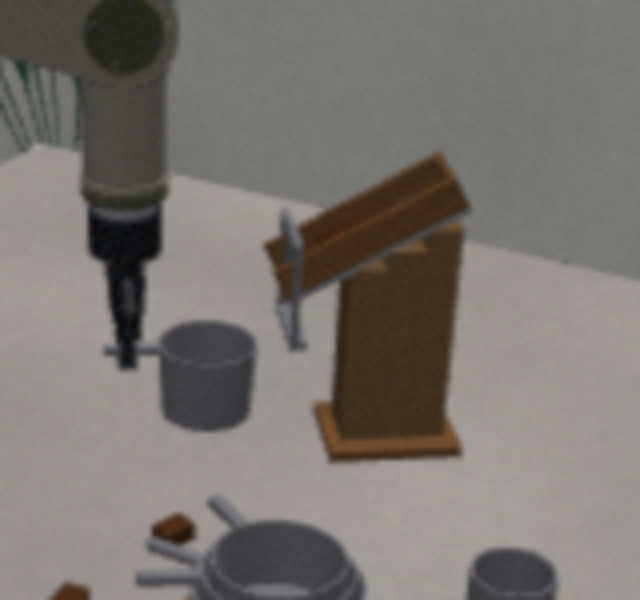

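View pics/t6c.png

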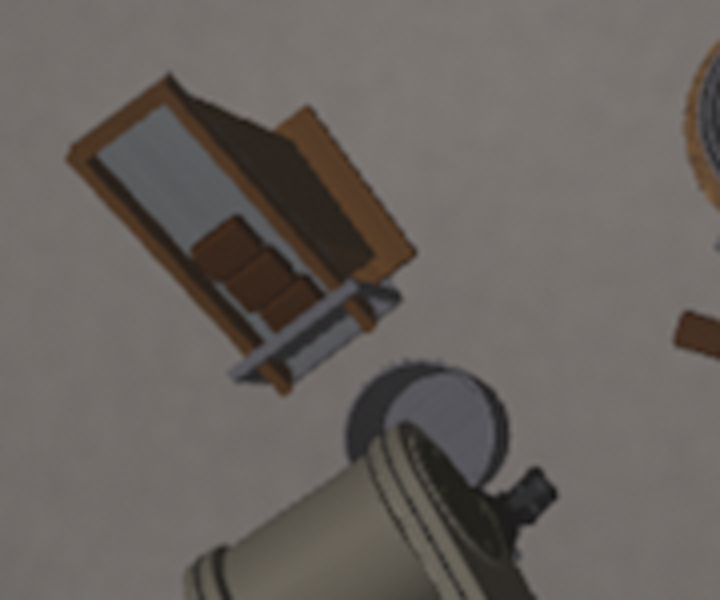

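Pan1 is level and in line with the chute (scene crop (205,375)), with its rim below the bar. I slide it under the lip.

jog_arm(plan=[[[0, 0, 0], [-0.016, 0, -0.001], -1], [[0, 0, 0], [-0.034, 0, -0.001], -1], [[0, 0, 0], [-0.0465, 0, -0.001], -1], [[0, 0, 0], [-0.0465, 0, -0.001], -1], [[0, 0, 0], [-0.0465, 0, -0.001], -1]])

```text
time: 26.92
tool_pos: [337.4, 290.3, 114.0]
tcp_rot: [180.0, -0.1, -143.0]
ft_force: [-1.0, 0.1, -0.7]
finger_gap: 11.4
```

```bash
python3 - <<'E'
from h import *
p,d=snapshot('scene'); cv2.imwrite('pics/s6c.png',cv2.resize(p[70:220,280:440],None,fx=4,fy=4,interpolation=2))
go((338,290,161.5,217))
E
```

```text
t 27.0 now [337.4 290.3 114.1] [ 1.80e+02 -1.00e-01 -1.43e+02] gap 11.0 F [ 0.8 -0.3  0.2] j6 -93.0
turn [0.0, -0.1, -0.0] shift [-0.0002, -0.0006, -0.0474] rows>= 0.8
```

View pics/s6c.png

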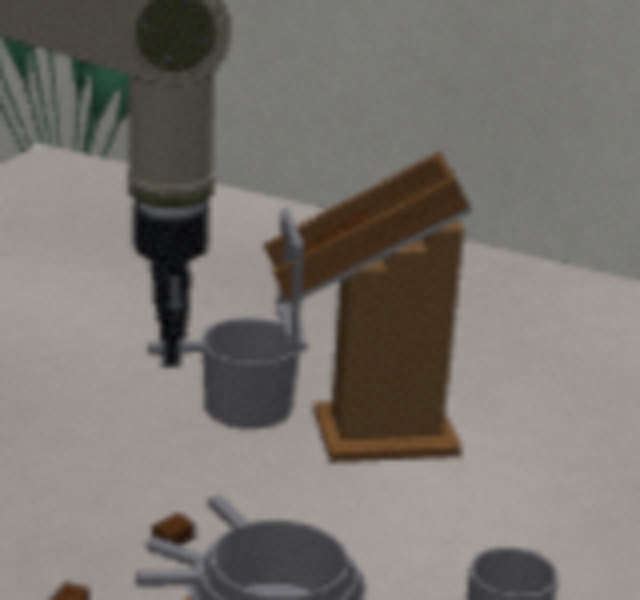

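jog_arm(plan=[[[0, 0, 0], [0, -0.0005, -0.008], -1], [[0, 0, 0], [0, -0.0005, -0.015], -1], [[0, 0, 0], [0, -0.0005, -0.02], -1], [[0, 0, 0], [0, -0.0005, -0.025], -1], [[0, 0, 0], [0, -0.0005, -0.025], -1]])

```text
time: 27.6
tool_pos: [338.5, 290.6, 140.1]
tcp_rot: [-180.0, 0.1, -143.0]
ft_force: [0.3, 0.3, -2.2]
finger_gap: 11.3
```

```bash
python3 - <<'E'
from h import *
p,d=snapshot('scene'); cv2.imwrite('pics/s7c.png',cv2.resize(p[70:220,280:440],None,fx=4,fy=4,interpolation=2))
go((338,290,161.5,217))
E
```

```text
t 27.6 now [338.4 290.6 139.8] [-180.    0. -143.] gap 11.5 F [ 0.4  0.1 -1.9] j6 -93.0
turn [-0.0, 0.0, -0.0] shift [0.0007, -0.0002, -0.0217] rows>= 0.3
```

View pics/s7c.png

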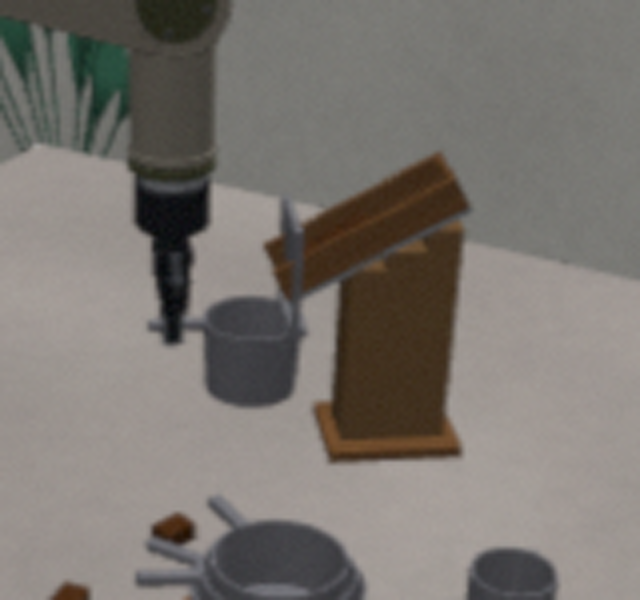

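The gate is rising with the pan: its top went from row 213 to 203 in the crop. The wrist feels −2 N, which is pan plus gate. I continue to the full lift and hold.

jog_arm(plan=[[[0, 0, 0], [0.0005, 0, -0.008], -1], [[0, 0, 0], [0.0005, 0, -0.015], -1], [[0, 0, 0], [0.0005, 0, -0.02], -1], [[0, 0, 0], [0.0005, 0, -0.0217], -1], [[0, 0, 0], [0.0005, 0, -0.0217], -1], [[0, 0, 0], [0.0005, 0, -0.0217], -1], [[0, 0, 0], [0.0005, 0, -0.0217], -1]])

```text
time: 28.52
tool_pos: [337.7, 290.0, 161.0]
tcp_rot: [180.0, -0.0, -143.0]
ft_force: [-0.1, 0.3, -3.8]
finger_gap: 11.4
```

```bash
python3 - <<'E'
from h import *
p,d=snapshot('scene'); cv2.imwrite('pics/s8c.png',cv2.resize(p[70:220,280:440],None,fx=4,fy=4,interpolation=2))
p,d=top('t7'); cv2.imwrite('pics/t7c.png',cv2.resize(p[160:310,100:280],None,fx=4,fy=4,interpolation=2))
go((338,290,162.5,217))
E
```

```text
t 28.6 now [337.7 290.  161. ] [-180.   -0. -143.] gap 11.5 F [-0.4 -0.9 -3. ] j6 -93.0
turn [-0.0, -0.0, -0.0] shift [-0.0002, -0.0002, -0.0015] rows>= 0.0
```

View pics/s8c.png

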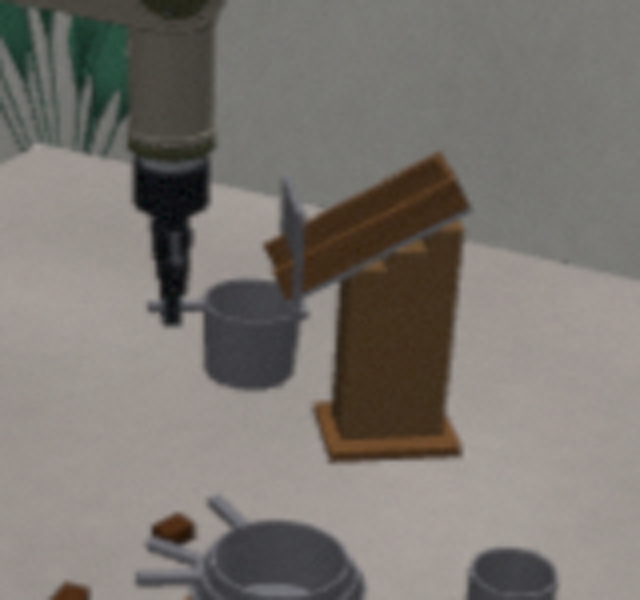

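View pics/t7c.png

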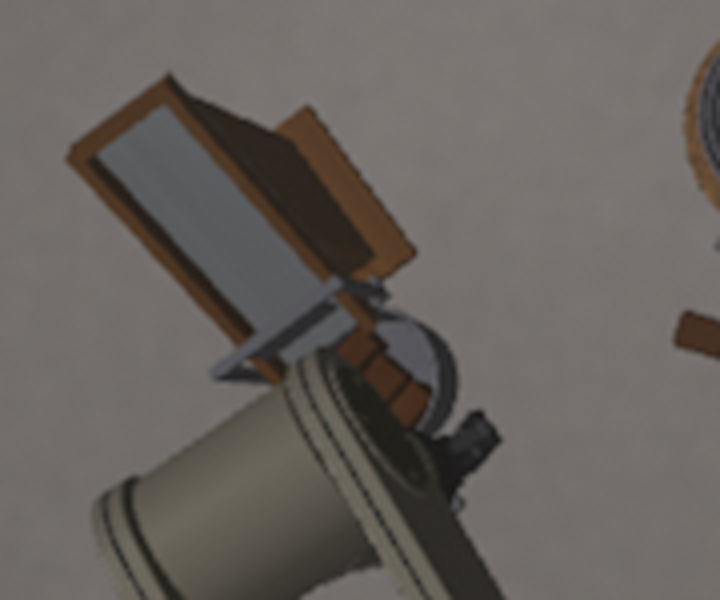

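The channel is empty and three blocks are in the pan. I wait briefly and check that they have settled.

jog_arm(plan=[[[0, 0, 0], [0, 0, 0], -1], [[0, 0, 0], [0, 0, 0], -1], [[0, 0, 0], [0, 0, 0], -1], [[0, 0, 0], [0, 0, 0], -1]])

```text
time: 29.12
tool_pos: [337.7, 290.0, 161.2]
tcp_rot: [-180.0, -0.0, -143.0]
ft_force: [0.0, -1.1, -3.4]
finger_gap: 11.4
```

```bash
python3 - <<'E'
from h import *
p,d=top('t8'); cv2.imwrite('pics/t8c.png',cv2.resize(p[220:290,140:240],None,fx=7,fy=7,interpolation=2)); P=cloud('top',d)
for u,v in ((190,246),(195,252),(202,260),(205,245)): print(u,v,P[v,u].round(0))
go((338,290,113,217),(300,262,112,217))
E
```

```text
190 246 [430. 354. 114.]
195 252 [413. 342. 108.]
202 260 [391. 320. 114.]
205 245 [433. 318.  94.]
t 29.2 now [337.7 290.  161.1] [-180.   -0. -143.] gap 11.5 F [ 0.2 -0.9 -3.1] j6 -93.0
turn [-0.0, -0.0, -0.0] shift [-0.0002, -0.0002, 0.0481] rows>= 0.8
turn [-0.0, -0.0, -0.0] shift [0.047, 0.0003, 0.0491] rows>= 1.1
```

View pics/t8c.png

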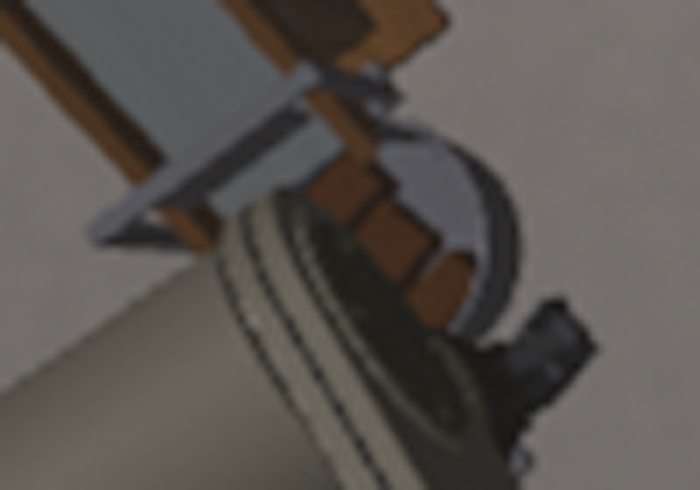

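All three lie on the pan's floor: tops at z≈112 against an expected 113. I lower so the gate shuts, then retreat.

jog_arm(plan=[[[0, 0, 0], [0, 0, 0.01], -1], [[0, 0, 0], [0, 0, 0.02], -1], [[0, 0, 0], [0, 0, 0.03], -1], [[0, 0, 0], [0, 0, 0.04], -1], [[0, 0, 0], [0, 0, 0.049], -1], [[0, 0, 0], [0, 0, 0.051], -1], [[0, 0, 0], [0.015, 0, 0.051], -1], [[0, 0, 0], [0.032, 0, 0.051], -1], [[0, 0, 0], [0.047, 0, 0.051], -1], [[0, 0, 0], [0.047, 0, 0.051], -1]])

```text
time: 30.42
tool_pos: [300.0, 261.7, 110.3]
tcp_rot: [-180.0, 0.0, -143.0]
ft_force: [1.0, -0.0, -0.9]
finger_gap: 11.7
```

```bash
python3 - <<'E'
from h import *
p,d=snapshot('scene'); cv2.imwrite('pics/s9c.png',cv2.resize(p[70:220,280:440],None,fx=4,fy=4,interpolation=2))
a=np.radians(195); x,y=593+84*np.cos(a),50+84*np.sin(a); print(x,y)
go((400,120,200,205),(x,y,200,195),(x,y,92.5,195))
E
```

```text
511.86223059171823 28.259200211388254
t 30.5 now [300.6 262.1 110.6] [-1.80e+02  1.00e-01 -1.43e+02] gap 11.8 F [ 0.9  0.3 -1.9] j6 -93.0
turn [0.0, 0.1, 12.0] shift [0.0059, -0.1733, -0.0894] rows>= 3.1
turn [0.0, 0.1, 22.0] shift [-0.0283, -0.3139, -0.0893] rows>= 5.2
turn [0.0, 0.1, 22.0] shift [-0.0282, -0.3139, 0.0182] rows>= 5.1
```

View pics/s9c.png

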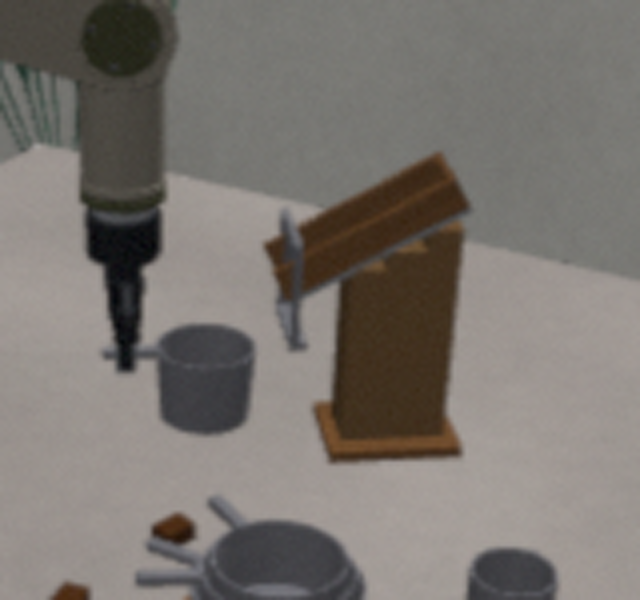

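The gate is shut again (top at row 213). I carry pan1 to the nest.

jog_arm(plan=[[[0, 0, 1], [0.002, -0.01, -0.03], -1], [[0, 0, 3], [0.004, -0.03, -0.06], -1], [[0, 0, 5], [0.005, -0.06, -0.085], -1], [[0, 0, 7], [0.005, -0.095, -0.0893], -1], [[0, 0, 10], [0.003, -0.13, -0.0893], -1], [[0, 0, 12], [0.0, -0.165, -0.0893], -1], [[0, 0, 15], [-0.007, -0.2, -0.0893], -1], [[0, 0, 17], [-0.013, -0.235, -0.0893], -1], [[0, 0, 19], [-0.02, -0.265, -0.0893], -1], [[0, 0, 21], [-0.025, -0.29, -0.0893], -1], [[0, 0, 22], [-0.0283, -0.308, -0.0893], -1], [[0, 0, 22], [-0.0283, -0.3139, -0.0893], -1]])

```text
time: 31.98
tool_pos: [512.4, 27.5, 199.4]
tcp_rot: [180.0, -0.0, -165.1]
ft_force: [-1.1, 0.7, -2.6]
finger_gap: 11.5
```

jog_arm(plan=[[[0, 0, 0], [0, 0, 0.03], -1], [[0, 0, 0], [0, 0, 0.05], -1], [[0, 0, 0], [0, 0, 0.055], -1], [[0, 0, 0], [0, 0, 0.055], -1]])

```text
time: 32.48
tool_pos: [511.5, 28.4, 144.8]
tcp_rot: [180.0, -0.0, -165.0]
ft_force: [0.7, -0.3, -1.7]
finger_gap: 11.5
```

```bash
python3 - <<'E'
from h import *
p,d=snapshot('scene'); cv2.imwrite('pics/s10c.png',cv2.resize(p[130:280,260:420],None,fx=4,fy=4,interpolation=2))
p,d=top('t9'); cv2.imwrite('pics/t9c.png',cv2.resize(p[140:270,240:360],None,fx=5,fy=4.6,interpolation=2) if 0 else cv2.resize(p[140:260,240:360],None,fx=5,fy=5,interpolation=2))
go((512,28,92.5,195))
E
```

```text
t 32.6 now [512.3  28.2 145.7] [-1.80e+02  1.00e-01 -1.65e+02] gap 11.8 F [ 0.6  0.1 -1. ] j6 -108.0
turn [-0.0, 0.1, -0.0] shift [0.0004, -0.0001, 0.0532] rows>= 0.9
```

View pics/s10c.png

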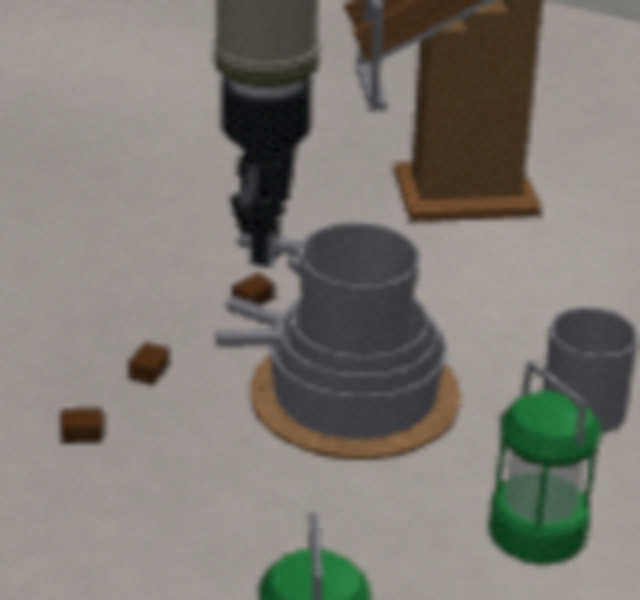

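View pics/t9c.png

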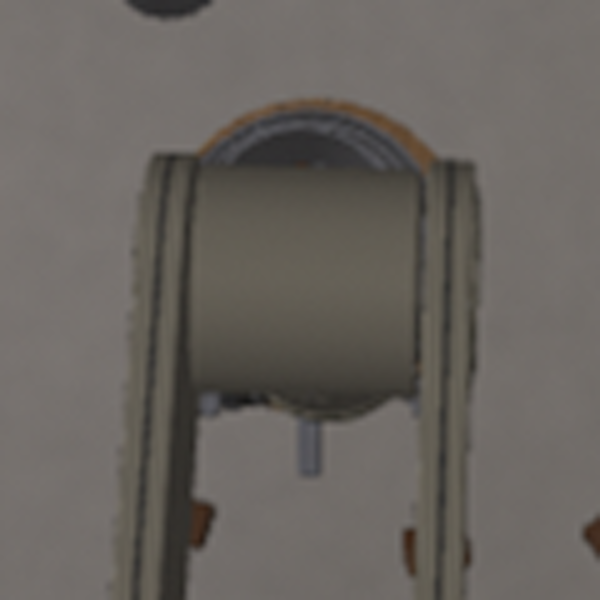

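Pan1 is centred and level over the nest. I lower and release it.

jog_arm(plan=[[[0, 0, 0], [0.0002, 0, 0.02], -1], [[0, 0, 0], [0.0002, 0, 0.038], -1], [[0, 0, 0], [0.0002, 0, 0.048], -1], [[0, 0, 0], [0.0002, 0, 0.053], -1], [[0, 0, 0], [0.0002, 0, 0.053], -1], [[0, 0, 0], [0.0002, 0, 0.053], -1], [[0, 0, 0], [0.0002, 0, 0.053], -0.25], [[0, 0, 0], [0.0002, 0, 0.053], -0.25], [[0, 0, 0], [0.0002, 0, 0.053], -0.25], [[0, 0, 0], [0.0002, 0, 0.03], -0.25], [[0, 0, 0], [0.0002, 0, -0.01], -0.25], [[0, 0, 0], [0.0002, 0, -0.05], -0.25]])

```text
time: 34.08
tool_pos: [511.0, 28.0, 195.2]
tcp_rot: [180.0, -0.0, -165.0]
ft_force: [0.2, -0.7, 0.5]
finger_gap: 32.2
```

```bash
python3 - <<'E'
from h import *
go((380,-250,220,155),(440,0,250,190))
E
```

```text
t 34.1 now [511.   28.  195.2] [ 180.   -0. -165.] gap 32.2 F [ 0.2 -0.7  0.5] j6 -108.0
turn [-0.0, -0.0, 40.0] shift [0.1984, -0.2347, -0.0247] rows>= 4.9
turn [0.0, -0.0, 5.0] shift [0.0759, -0.0087, -0.0547] rows>= 1.5
```

```bash
python3 - <<'E'
from h import *
go((420,-125,120,34))
E
```

```text
t 34.1 now [511.   28.  195.2] [ 180.   -0. -165.] gap 32.2 F [ 0.2 -0.7  0.5] j6 -108.0
turn [-0.1, -0.0, 161.0] shift [0.1274, -0.1243, 0.0753] rows>= 15.0
```

jog_arm(plan=[[[0, 0, 10], [0.03, -0.03, -0.03], 0.2], [[0, 0, 20], [0.07, -0.07, -0.03], 0.2], [[0, 0, 30], [0.11, -0.11, -0.03], 0.2], [[0, 0, 40], [0.127, -0.124, -0.01], 0.2], [[0, 0, 50], [0.127, -0.124, 0], 0.2], [[0, 0, 60], [0.127, -0.124, 0], 0.2], [[0, 0, 70], [0.127, -0.124, 0], 0.2], [[0, 0, 80], [0.127, -0.124, 0], 0.2], [[0, 0, 90], [0.127, -0.124, 0], 0.2], [[0, 0, 100], [0.127, -0.124, 0], 0.2], [[0, 0, 110], [0.127, -0.124, 0], 0.2], [[0, 0, 120], [0.127, -0.124, 0], 0.2]])

```text
time: 35.58
tool_pos: [420.7, -124.6, 194.4]
tcp_rot: [180.0, 0.0, 74.6]
ft_force: [-0.5, -0.2, -0.2]
finger_gap: 50.9
```

jog_arm(plan=[[[0, 0, 10], [0, 0, 0.03], 0.2], [[0, 0, 20], [0, 0, 0.06], 0.2], [[0, 0, 30], [0, 0, 0.075], 0.2], [[0, 0, 40], [0, 0, 0.075], 0.2], [[0, 0, 41], [0, 0, 0.075], 0.2], [[0, 0, 41], [0, 0, 0.075], 0.2]])

```text
time: 36.33
tool_pos: [421.0, -124.7, 119.8]
tcp_rot: [180.0, -0.0, 34.2]
ft_force: [0.1, -0.4, -0.9]
finger_gap: 50.7
```

```bash
python3 - <<'E'
from h import *
p,d=snapshot('wrist'); cv2.imwrite('pics/w5.png',p)
p,d=top('t10'); cv2.imwrite('pics/t10c.png',cv2.resize(p[140:270,240:370],None,fx=4.6,fy=4.6,interpolation=2))
go((420,-125,20,34))
print(proj('wrist',[[420,-125,22]]))
E
```

```text
t 36.4 now [ 421.  -124.7  119.8] [180.   -0.   34.1] gap 51.1 F [-0.1 -0.2  0. ] j6 33.0
turn [0.0, -0.0, 0.1] shift [-0.001, -0.0004, 0.0998] rows>= 1.6
[[318.082753   203.67771917]]
```

View pics/w5.png

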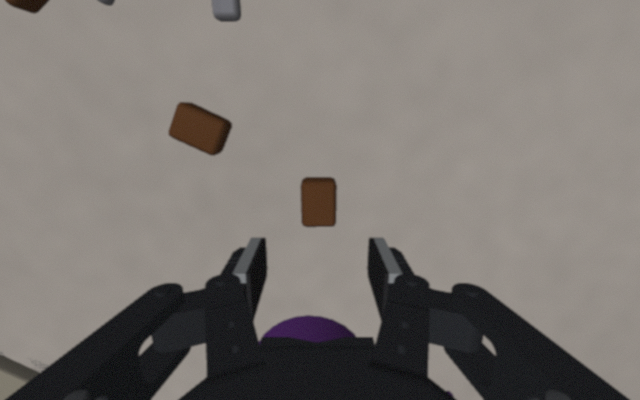

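View pics/t10c.png

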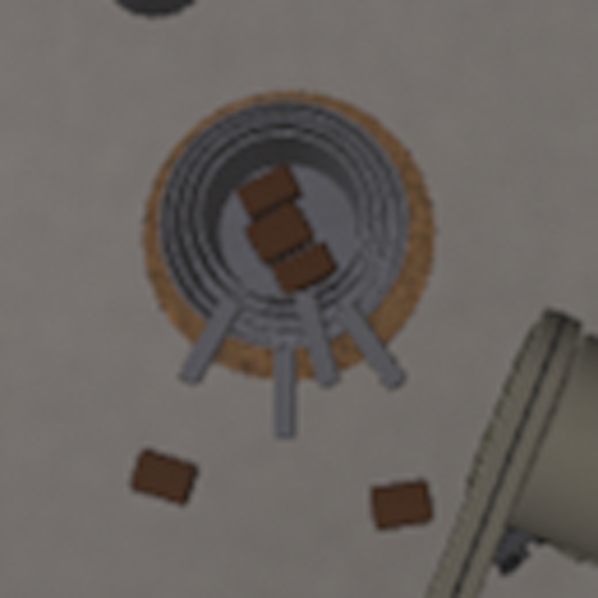

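Pan1 sits well in the nest with three blocks flat on its floor. The loose block at (318,202) matches the prediction, so I pick it.

jog_arm(plan=[[[0, 0, 0], [-0.001, 0, 0.04], 0.2], [[0, 0, 0], [-0.001, 0, 0.08], 0.2], [[0, 0, 0], [-0.001, 0, 0.0998], 0.2], [[0, 0, 0], [-0.001, 0, 0.0998], 0.2], [[0, 0, 0], [-0.001, 0, 0.0998], -1], [[0, 0, 0], [-0.001, 0, 0.0998], -1], [[0, 0, 0], [-0.001, 0, 0.0998], -1], [[0, 0, 0], [-0.001, 0, 0.0998], -1], [[0, 0, 0], [-0.001, 0, 0.0998], -1], [[0, 0, 0], [-0.001, 0, 0.06], -1], [[0, 0, 0], [-0.001, 0, 0], -1], [[0, 0, 0], [-0.001, 0, -0.06], -1]], force=40)

```text
time: 37.92
tool_pos: [419.5, -125.0, 181.4]
tcp_rot: [180.0, -0.0, 34.0]
ft_force: [2.1, 0.1, -0.3]
finger_gap: 27.3
```

```bash
python3 - <<'E'
from h import *
p,d=snapshot('wrist'); cv2.imwrite('pics/w6.png',p)
go((588,32,170,34),(588,32,98,34))
E
```

```text
t 38.0 now [ 423.5 -126.6  190.7] [179.4  -0.4  34. ] gap 27.1 F [ 3.8 -1.5  7.6] j6 33.0
turn [0.6, -0.4, -0.0] shift [0.225, -0.0398, 0.0218] rows>= 3.7
turn [0.6, -0.4, -0.0] shift [0.2245, -0.0405, 0.0938] rows>= 3.9
```

View pics/w6.png

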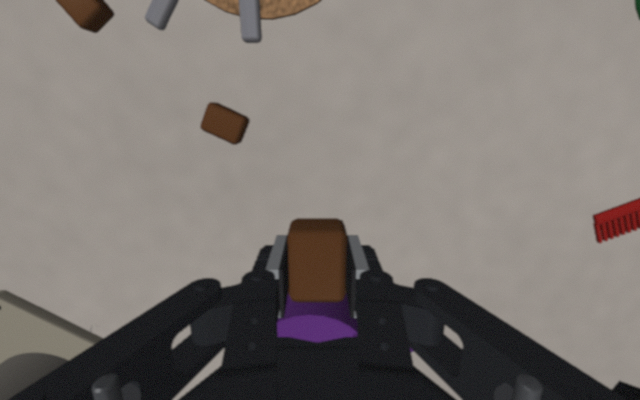

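The block is held (gap 27). I carry it to pan1's axis.

jog_arm(plan=[[[0, 0, 0], [0.03, -0.006, 0], -1], [[0, 0, 0], [0.08, -0.016, 0], -1], [[0, 0, 0], [0.13, -0.026, 0], -1], [[0, 0, 0], [0.18, -0.036, 0], -1], [[0, 0, 0], [0.22, -0.044, 0], -1], [[0, 0, 0], [0.241, -0.048, 0], -1], [[0, 0, 0], [0.241, -0.048, 0], -1], [[0, 0, 0], [0.241, -0.048, 0.02], -1], [[0, 0, 0], [0.241, -0.048, 0.03], -1], [[0, 0, 0], [0.241, -0.048, 0.03], -1]])

```text
time: 39.22
tool_pos: [591.3, 48.6, 147.4]
tcp_rot: [-179.9, 0.2, 33.9]
ft_force: [-0.2, -0.0, -0.0]
finger_gap: 27.0
```

```bash
python3 - <<'E'
from h import *
go((593,50,88,34))
E
```

```text
t 39.2 now [591.3  48.6 147.4] [-179.9    0.2   33.9] gap 27.0 F [-0.2 -0.  -0. ] j6 56.0
turn [-0.1, 0.2, -0.1] shift [0.0023, -0.0001, 0.0594] rows>= 1.0
```

jog_arm(plan=[[[0, 0, 0], [0.002, 0, 0.03], -1], [[0, 0, 0], [0.002, 0, 0.05], -1], [[0, 0, 0], [0.002, 0, 0.0594], -1], [[0, 0, 0], [0.002, 0, 0.0594], -1], [[0, 0, 0], [0.002, 0, 0.0594], -0.1], [[0, 0, 0], [0.002, 0, 0.0594], -0.1], [[0, 0, 0], [0.002, 0, 0.0594], -0.1], [[0, 0, 0], [0.002, 0, 0.04], -0.1], [[0, 0, 0], [0.002, 0, -0.01], -0.1], [[0, 0, 0], [0.002, 0, -0.05], -0.1], [[0, 0, 0], [0.002, 0, -0.05], -0.1], [[0, 0, 0], [0.002, 0, -0.05], -0.1]])

```text
time: 40.72
tool_pos: [594.8, 50.4, 200.4]
tcp_rot: [180.0, -0.1, 34.0]
ft_force: [-0.1, 1.1, -1.0]
finger_gap: 38.3
```

```bash
python3 - <<'E'
from h import *
p,d=snapshot('wrist'); cv2.imwrite('pics/w7.png',p)
go((418.5,-20,180,99),(418.5,-20,100,99))
E
```

```text
t 40.8 now [594.2  50.4 199.2] [-180.    0.   34.] gap 38.3 F [ 0.4  0.8 -0.5] j6 56.0
turn [-0.0, 0.0, -65.0] shift [-0.185, -0.0397, 0.0193] rows>= 6.1
turn [-0.0, 0.0, -65.0] shift [-0.185, -0.0397, 0.0993] rows>= 6.1
```

View pics/w7.png

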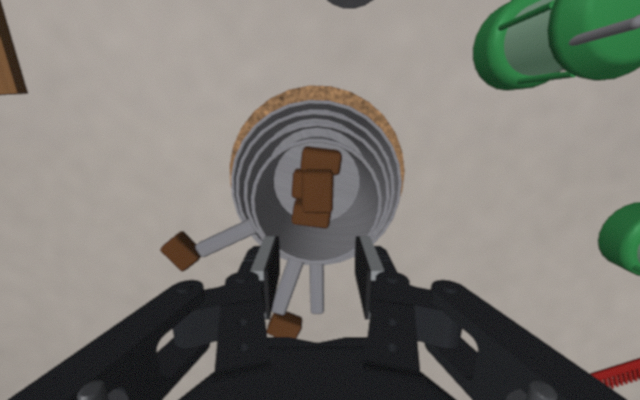

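The fourth block lies across the others inside pan1 (318,190). Next loose block.

jog_arm(plan=[[[0, 0, -10], [-0.03, -0.008, 0], 0.2], [[0, 0, -20], [-0.07, -0.016, 0], 0.2], [[0, 0, -30], [-0.11, -0.024, 0.02], 0.2], [[0, 0, -40], [-0.15, -0.032, 0.04], 0.2], [[0, 0, -50], [-0.18, -0.0397, 0.06], 0.2], [[0, 0, -60], [-0.185, -0.0397, 0.08], 0.2], [[0, 0, -65], [-0.185, -0.0397, 0.08], 0.2], [[0, 0, -65], [-0.185, -0.0397, 0.08], 0.2], [[0, 0, -65], [-0.185, -0.0397, 0.08], 0.2]])

```text
time: 41.9
tool_pos: [418.8, -19.9, 119.2]
tcp_rot: [-180.0, -0.0, 98.9]
ft_force: [0.1, 0.1, 0.0]
finger_gap: 50.8
```

```bash
python3 - <<'E'
from h import *
p,d=snapshot('wrist'); cv2.imwrite('pics/w8.png',p)
go((418.5,-20,20,99)); print(proj('wrist',[[418.5,-20,22]]))
E
```

```text
t 42.0 now [419.  -19.9 119.4] [-180.    -0.    98.9] gap 51.0 F [-0.1  0.7  0. ] j6 -19.0
turn [-0.0, -0.0, -0.1] shift [0.0, -0.0005, 0.0994] rows>= 1.6
[[317.71496928 204.53894111]]
```

View pics/w8.png

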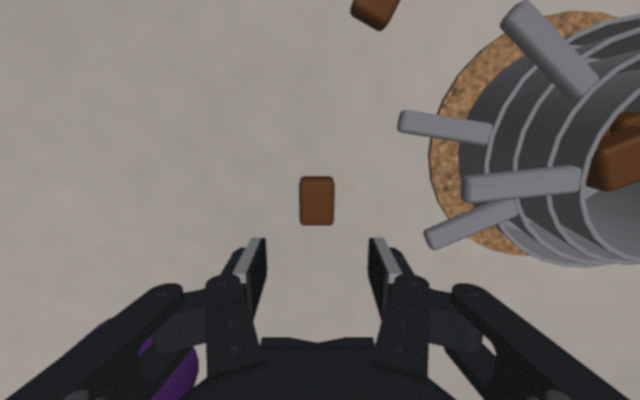

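Aligned at (317,201). I pick it.

jog_arm(plan=[[[0, 0, 0], [0.001, 0, 0.04], 0.2], [[0, 0, 0], [0.001, 0, 0.08], 0.2], [[0, 0, 0], [0.001, 0, 0.0994], 0.2], [[0, 0, 0], [0.001, 0, 0.0994], 0.2], [[0, 0, 0], [0.001, 0, 0.0994], -1], [[0, 0, 0], [0.001, 0, 0.0994], -1], [[0, 0, 0], [0.001, 0, 0.0994], -1], [[0, 0, 0], [0.001, 0, 0.0994], -1], [[0, 0, 0], [0.001, 0, 0.0994], -1], [[0, 0, 0], [0.001, 0, 0.05], -1], [[0, 0, 0], [0.001, 0, -0.01], -1], [[0, 0, 0], [0.001, 0, -0.04], -1]])

```text
time: 43.45
tool_pos: [420.4, -19.3, 163.5]
tcp_rot: [179.7, 0.1, 99.0]
ft_force: [1.1, 0.4, -0.3]
finger_gap: 27.2
```

jog_arm(plan=[[[0, 0, 0], [0, 0, -0.02], -1], [[0, 0, 0], [0, 0, -0.02], -1]])

```text
time: 43.7
tool_pos: [420.2, -19.3, 181.5]
tcp_rot: [179.8, 0.1, 99.0]
ft_force: [-0.5, -0.1, -1.2]
finger_gap: 27.3
```

```bash
python3 - <<'E'
from h import *
go((597,34,180,99),(597,34,100,99))
E
```

```text
t 43.7 now [420.2 -19.3 181.5] [1.798e+02 1.000e-01 9.900e+01] gap 27.3 F [-0.5 -0.1 -1.2] j6 -19.0
turn [0.2, 0.1, -0.0] shift [0.0251, 0.183, 0.0023] rows>= 3.0
turn [0.2, 0.1, -0.0] shift [0.0252, 0.1826, 0.0823] rows>= 3.2
```

jog_arm(plan=[[[0, 0, 0], [0.005, 0.03, 0], -1], [[0, 0, 0], [0.012, 0.08, 0], -1], [[0, 0, 0], [0.02, 0.13, 0], -1], [[0, 0, 0], [0.028, 0.165, 0], -1], [[0, 0, 0], [0.031, 0.183, 0], -1], [[0, 0, 0], [0.031, 0.184, 0], -1], [[0, 0, 0], [0.031, 0.184, 0.03], -1], [[0, 0, 0], [0.031, 0.184, 0.06], -1], [[0, 0, 0], [0.031, 0.184, 0.078], -1], [[0, 0, 0], [0.031, 0.184, 0.078], -1], [[0, 0, 0], [0.031, 0.184, 0.078], -1]])

```text
time: 45.08
tool_pos: [596.4, 40.1, 102.7]
tcp_rot: [179.9, 0.0, 99.0]
ft_force: [-0.2, 1.2, 0.3]
finger_gap: 27.3
```

jog_arm(plan=[[[0, 0, 0], [0, 0, 0], -0.1], [[0, 0, 0], [0, 0, 0], -0.1], [[0, 0, 0], [0, 0, 0], -0.1], [[0, 0, 0], [0, 0, -0.03], -0.1], [[0, 0, 0], [0, 0, -0.08], -0.1], [[0, 0, 0], [0, 0, -0.1], -0.1], [[0, 0, 0], [0, 0, -0.1], -0.1]])

```text
time: 45.95
tool_pos: [597.1, 40.3, 203.5]
tcp_rot: [179.8, 0.0, 99.0]
ft_force: [-0.4, 0.3, -0.8]
finger_gap: 38.3
```

```bash
python3 - <<'E'
from h import *
p,d=snapshot('wrist'); cv2.imwrite('pics/w9.png',p)
go((438,130,120,71))
E
```

```text
t 46.0 now [595.9  40.3 201.3] [180.   0.  99.] gap 38.6 F [ 0.   0.3 -0.8] j6 -10.0
turn [0.0, -0.0, 28.0] shift [0.1132, -0.1421, 0.0812] rows>= 3.2
```

View pics/w9.png

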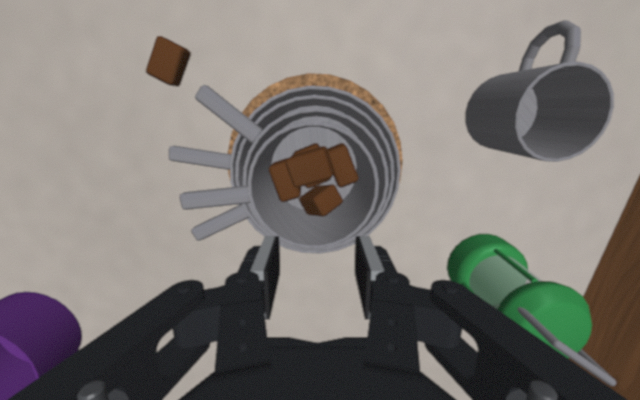

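Five blocks are in the pan; the fifth fell beside the row at (322,200). Last one.

jog_arm(plan=[[[0, 0, 5], [0.03, -0.035, 0], 0.2], [[0, 0, 12], [0.06, -0.075, 0], 0.2], [[0, 0, 20], [0.09, -0.115, 0.02], 0.2], [[0, 0, 28], [0.1132, -0.1421, 0.05], 0.2], [[0, 0, 28], [0.1132, -0.1421, 0.081], 0.2], [[0, 0, 28], [0.1132, -0.1421, 0.081], 0.2], [[0, 0, 28], [0.1132, -0.1421, 0.081], 0.2]])

```text
time: 46.88
tool_pos: [437.8, 129.7, 120.5]
tcp_rot: [-180.0, 0.0, 71.0]
ft_force: [0.7, 0.9, 0.2]
finger_gap: 51.6
```

```bash
python3 - <<'E'
from h import *
p,d=snapshot('wrist'); cv2.imwrite('pics/w10.png',p)
go((438,130,20,71)); print(proj('wrist',[[438,130,22]]))
E
```

```text
t 46.9 now [438.5 129.8 121.2] [180.   -0.   70.9] gap 51.5 F [0.3 1.4 1.3] j6 29.0
turn [0.0, -0.0, -0.1] shift [0.0, -0.0006, 0.1012] rows>= 1.6
[[317.93672934 203.03192842]]
```

View pics/w10.png

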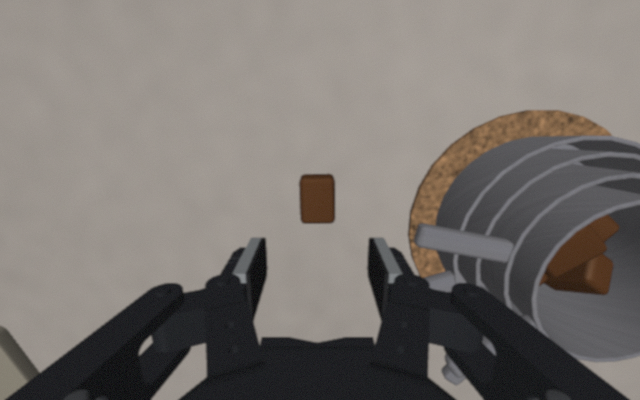

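Aligned. I checked that the gripper body clears pan2's handle tip by about 14 mm. I pick it.

jog_arm(plan=[[[0, 0, 0], [0.001, 0, 0.04], 0.2], [[0, 0, 0], [0.001, 0, 0.08], 0.2], [[0, 0, 0], [0.001, 0, 0.101], 0.2], [[0, 0, 0], [0.001, 0, 0.101], 0.2], [[0, 0, 0], [0.001, 0, 0.101], -1], [[0, 0, 0], [0.001, 0, 0.101], -1], [[0, 0, 0], [0.001, 0, 0.101], -1], [[0, 0, 0], [0.001, 0, 0.101], -1], [[0, 0, 0], [0.001, 0, 0.101], -1], [[0, 0, 0], [0.001, 0, 0.05], -1], [[0, 0, 0], [0.001, 0, -0.01], -1], [[0, 0, 0], [0.001, 0, -0.04], -1]])

```text
time: 48.42
tool_pos: [439.9, 131.2, 165.0]
tcp_rot: [179.7, -0.2, 71.0]
ft_force: [-0.7, 0.5, -0.2]
finger_gap: 27.3
```

jog_arm(plan=[[[0, 0, 0], [0, 0, -0.02], -1], [[0, 0, 0], [0, 0, -0.02], -1]])

```text
time: 48.68
tool_pos: [439.6, 131.2, 182.9]
tcp_rot: [179.8, -0.1, 71.0]
ft_force: [0.8, -0.5, -1.2]
finger_gap: 27.2
```

```bash
python3 - <<'E'
from h import *
go((590,55,180,71),(590,55,102,71))
E
```

```text
t 48.7 now [439.6 131.2 182.9] [ 1.798e+02 -1.000e-01  7.100e+01] gap 27.2 F [ 0.8 -0.5 -1.2] j6 29.0
turn [0.2, -0.1, -0.0] shift [-0.0229, 0.167, 0.0036] rows>= 2.7
turn [0.2, -0.1, -0.0] shift [-0.0231, 0.1667, 0.0816] rows>= 3.0
```

jog_arm(plan=[[[0, 0, 0], [-0.004, 0.03, 0], -1], [[0, 0, 0], [-0.01, 0.08, 0], -1], [[0, 0, 0], [-0.016, 0.125, 0], -1], [[0, 0, 0], [-0.02, 0.155, 0], -1], [[0, 0, 0], [-0.02, 0.166, 0], -1], [[0, 0, 0], [-0.02, 0.166, 0], -1], [[0, 0, 0], [-0.02, 0.166, 0.03], -1], [[0, 0, 0], [-0.02, 0.166, 0.06], -1], [[0, 0, 0], [-0.02, 0.166, 0.078], -1], [[0, 0, 0], [-0.02, 0.166, 0.078], -1], [[0, 0, 0], [-0.02, 0.166, 0.078], -1]])

```text
time: 50.05
tool_pos: [589.0, 58.1, 103.8]
tcp_rot: [179.9, -0.0, 71.0]
ft_force: [-0.0, -0.3, -0.7]
finger_gap: 27.4
```

jog_arm(plan=[[[0, 0, 0], [0, 0, 0], -0.1], [[0, 0, 0], [0, 0, 0], -0.1], [[0, 0, 0], [0, 0, 0], -0.1], [[0, 0, 0], [0, 0, -0.03], -0.1], [[0, 0, 0], [0, 0, -0.08], -0.1], [[0, 0, 0], [0, 0, -0.1], -0.1], [[0, 0, 0], [0, 0, -0.1], -0.1]])

```text
time: 50.92
tool_pos: [589.6, 57.9, 204.4]
tcp_rot: [179.8, -0.1, 71.0]
ft_force: [-0.2, -0.8, 0.1]
finger_gap: 38.8
```

```bash
python3 - <<'E'
from h import *
p,d=snapshot('wrist'); cv2.imwrite('pics/w11.png',p)
go((400,-100,260,71))
E
```

```text
t 51.0 now [588.5  57.9 202.2] [180.  -0.  71.] gap 38.6 F [-0.7  0.3 -0.4] j6 20.0
turn [0.0, -0.0, -0.0] shift [-0.2107, -0.1267, -0.0579] rows>= 4.0
```

View pics/w11.png

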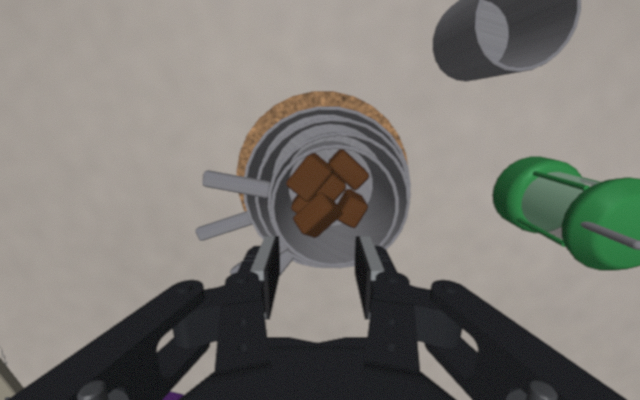

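All the blocks appear inside (290–365, 150–235). I retreat and verify from above.

jog_arm(plan=[[[0, 0, 0], [-0.04, -0.025, -0.03], 0], [[0, 0, 0], [-0.09, -0.055, -0.058], 0], [[0, 0, 0], [-0.14, -0.085, -0.058], 0], [[0, 0, 0], [-0.19, -0.115, -0.058], 0], [[0, 0, 0], [-0.21, -0.127, -0.058], 0], [[0, 0, 0], [-0.21, -0.127, -0.058], 0], [[0, 0, 0], [-0.21, -0.127, -0.058], 0], [[0, 0, 0], [-0.21, -0.127, -0.058], 0]])

```text
time: 51.98
tool_pos: [400.3, -98.5, 259.8]
tcp_rot: [-179.9, -0.0, 71.0]
ft_force: [0.3, -0.9, 0.9]
finger_gap: 42.8
```

```bash
python3 - <<'E'
from h import *
p,d=top('t11'); c=cam('top'); P=cloud('top',d,c); v=p.copy()
for k,t,z,col in((4,(593,50,180),6,(0,255,0)),(3,(593,50,215),10,(0,0,255)),(2,(593,50,150),14,(255,255,0)),(1,(593,50,195),18,(0,255,255))):
    s=sil(k,*t,c,z); cs,_=cv2.findContours((s>.5).astype(np.uint8),0,1); cv2.drawContours(v,cs,-1,col,1)
cv2.imwrite('pics/t11c.png',cv2.resize(np.hstack([p[150:240,260:345],v[150:240,260:345]]),None,fx=4.6,fy=4.6,interpolation=2))
# rim plane per ring: height stats vs. angle
for k,z in((4,56),(3,70),(2,84),(1,98)):
    r=RR[k]-1.5; a=np.radians(np.arange(0,360,15)); q=np.round(proj('top',np.stack([593+r*np.cos(a),50+r*np.sin(a),z+0*a],-1),c)).astype(int)
    print(k,z,P[q[:,1],q[:,0],2].round(0))
p,d=snapshot('scene'); cv2.imwrite('pics/s11c.png',cv2.resize(p[100:320,240:460],None,fx=2.7,fy=2.7,interpolation=2)); go()
E
```

```text
4 56 [76. 85. 67. 55. 52. 49. 61. 60.  8.  7. 81.  8. 54. 96.  3.  5.  8.  8.
 55. 62. 49. 76. 73. 80.]
3 70 [69. 69. 84. 56. 73. 71. 19. 12.  7. 16. 90.  6.  8. 94.  4.  6. 13. 13.
 69. 54. 88. 71. 65. 52.]
2 84 [ 92.  97. 100.  77.  78.  87.  44.  46.  62.  72.  81.  74.  69. 101.
  71.  14.  10.  84.  70.  32.  27.  97.  87.  91.]
1 98 [ 71.  76.  74.  78.  98.  69.  71.  84.  18.  14.  81.  20.  49.  99.
  99.  87.  21.  99. 100.  68.  56.  57.  63.  66.]
t 52.1 now [400.3 -98.6 260.1] [-179.9   -0.    71. ] gap 42.7 F [ 0.2 -0.6 -0.9] j6 -2.0
```

View pics/t11c.png

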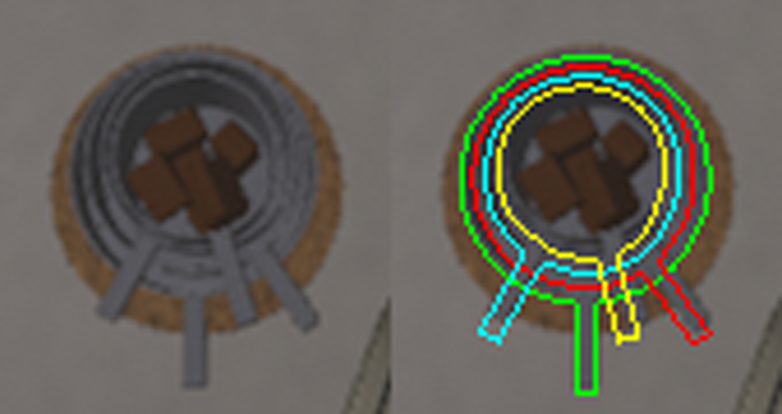

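View pics/s11c.png

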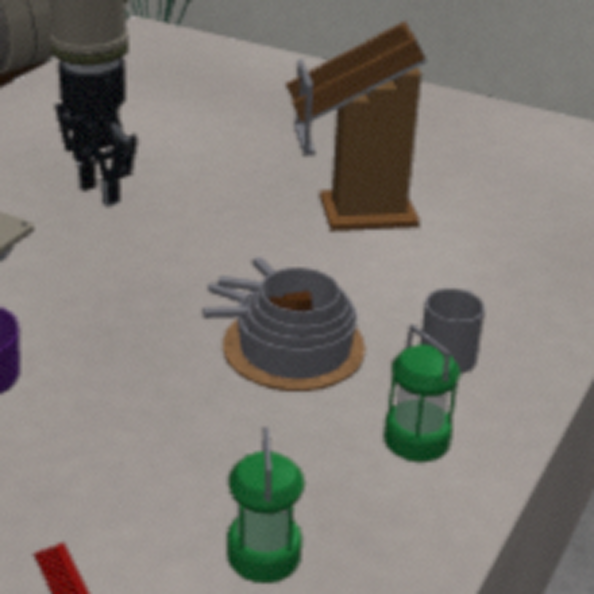

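View pics/t11.png

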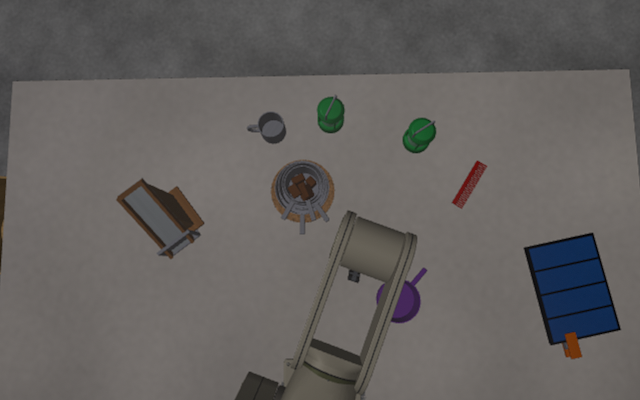

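```bash
python3 - <<'E'
from h import *
p,d=snapshot('scene'); c=cam('scene')
v=p.copy(); a=np.linspace(0,2*np.pi,100)
big=cv2.resize(p[190:250,310:380],None,fx=8,fy=8,interpolation=2)
b2=big.copy()
for k,z in((4,56),(3,70),(2,84),(1,98)):
    q=proj('scene',np.stack([597+RR[k]*np.cos(a),50+RR[k]*np.sin(a),z+0*a],-1),c)
    cv2.polylines(b2,[np.round((q-[310,190]+.5)*8).astype(np.int32)],True,(0,255,255),1)
cv2.imwrite('pics/s12.png',np.vstack([big[:,:],b2])[:, :] if 0 else cv2.resize(np.hstack([big,b2]),(800,343)))
E
```

```text
(no output)
```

View pics/s12.png

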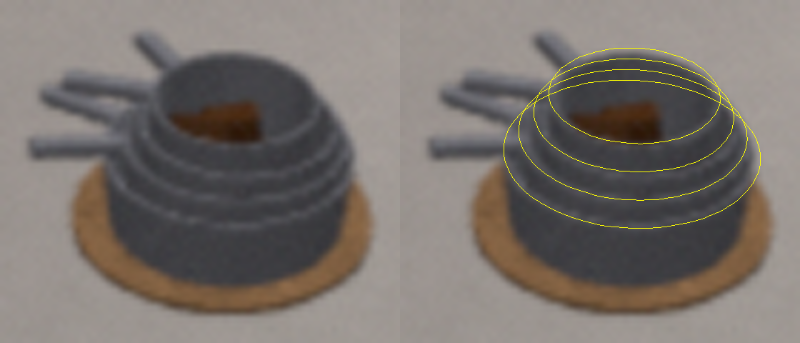

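The rims match the predicted nested heights, level and evenly spaced. The gate is shut and the bystanders are unmoved. I hand in.

```bash
python3 -c "
from bench import *
print(hand_in())"
```

```text
the job is handed in; nothing more can be done
None
```

I put pan4, pan3 and pan2 on the mat one inside the other. I then held pan1 under the chute so its rim lifted the gate, caught the three blocks, and let the gate fall shut. Pan1 went on top of the nest, and I dropped the three loose blocks into it one at a time. I handed in at about 52 s of the 210 s; the hand-in reports no verdict.

**What the last pictures showed:**
- **Pans:** all four rims sit at the expected nested heights, level and evenly spaced.
- **Blocks:** no block is left in the chute or loose on the ledge. They overlap in the pan, so I could see four or five at once rather than all six.
- **Gate and bystanders:** the gate is shut, and the lanterns, mug, comb and purple look-alike are where they started. The gripper stood well clear of everything.

**What disagreed:**
- **Nest position:** the whole nest sits about 4 mm further from the robot than planned, still well inside the 60 mm limit.
- **Rim depths:** the overhead camera's depth readings along the thin rims were too noisy to use, so I judged level and height from the scene picture instead.

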